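# Switch off the parts sorter and empty its tray into the stock bin

### The arm

A 7-joint arm with a two-finger parallel gripper is mounted at the origin on the work surface. World frame = base frame: x ahead of the robot, y to its left, z up, the work surface at z = 0. Lengths are in mm, angles in rad, forces in N, time in s.
With the tool pointing down it reaches from about 400 to 875 mm from the base axis. Payload 4.4 kg.
Tool frame: the origin (TCP) lies at the very end of the fingers, on their centre line; the grasp point (between the pads) lies 19 mm behind it; z points along the fingers, y is the direction in which the jaws open and shut (so a half turn about z gives the same grasp; the last joint's range is limited). The gripper opens to 85 mm and grips with 20 to 120 N. Pads are 22 mm wide; open, the fingers measure 114 mm over their backs; the gripper's body (76 mm by 85 mm) begins 54 mm behind the grasp point. The pads swing forward as they close: fully open they stand 13 mm farther back than shut.
Start: joints at [1.159, 0.628, 0.038, 1.517, -0.027, 0.996, -0.02], TCP at [220.345, -611.527, 231.313] pointing down, gripper open.
Joint ranges: [-3.06, 3.06], [-0.37, 2.12], [-1.25, 1.32], [0.18, 2.47], [-1.1, 4.24], [0.23, 1.98], [-2.94, 2.94]. Speed limits (rad/s): [2.57, 2.57, 3.14, 3.14, 3.14, 3.14, 3.14].

### API

Orientations are given as [roll, pitch, yaw] about the fixed x, y, z axes, in that order (R = Rz(yaw) Ry(pitch) Rx(roll)).
In Python, from cell import read_state, get_image, calibration, finish_job gives the robot as it stands. The module is installed in compiled form; this text tells all that it offers.
- The arm moves only by the tool apply_moves, never from a script. Its argument "increments" is a list of rows, each an object of numbers: "tx", "ty", "tz": the shift along the world's x, y, z in m; "rx", "ry", "rz": the turn, a rotation vector about the world's x, y, z in units of 5 degrees (1.0 is 5 degrees); "claw": the finger opening in m, from 0 to 0.0854. In form: [{"tx": .., "ty": .., "tz": .., "rx": .., "ry": .., "rz": .., "claw": ..}, ...]. A call has 1 to 12 rows; each row is the pose to reach, as a shift and turn from the pose commanded when the call began; what a row does not reach only later rows make up. A row lasts 1/10 s, in which the tool goes at most 50 mm and 8.59 degrees, less where a joint would pass 70% of its speed; a pose out of reach is approached as far as the arm can. A call with a gripper value outside its range is refused whole. The fingers move at their own pace and stop on an object; the grip force is fixed at half the most. Time passes only in rows, so rows that repeat a pose let the fingers close. It gives the time, the measured TCP pose, the force and the opening at its end, in the units of the state.
- read_state(): the state, without advancing time (a new reading comes with each control period).
- get_image(name): name is "scene" or "top" or "wrist"; returns the picture (384x512x3 uint8, red, green, blue); there is no depth.
- calibration(name): a dict with "camera_matrix" (3x3 intrinsics, pixels), "origin" and "attitude" of the camera in the world. Camera axes: x right, y up, looking along -z (the intrinsics and any distortion apply to the point x, -y, -z); pixel columns grow to the right and rows downward; lengths in mm; the calibration is good to about 2 mm. A picture is of the moment at which its call begins: read the wrist's pose just before it. calibration takes no time and is no camera call; for the wrist camera it gives the pose at the moment of the call.
- finish_job(): hands the job in, once; it reports no verdict.
The state is a dict: "clock": time; "qpos": joint angles; "qd": joint speeds; "tau": joint torques, N m; "eef_pos": TCP position; "tool_rot": TCP orientation; "force": force on the tool from outside, world axes, zero at the start; "torque": the same for the moment, N m; "width": finger opening in mm.
Only numpy, scipy, OpenCV 4.12 (cv2) and the standard library are available. Lean on these libraries where they do the work, as an engineer would, in place of code of your own. Each camera call takes 0.05 s, during which the arm holds its last target. There are 200 camera calls.

### The job

Turn the vibrating sorter's orange speed knob fully anticlockwise to off, then lift the steel tray out and set it down on the green mat with all five parts still in it, and let go. Then take the tray by its red tail grip, and tip it with its open front low over the blue bin so that all five parts slide into the bin, and finally set the empty tray down level on the green mat again. Do not touch the parts with the fingers, and leave the bin and everything else on the bench where they are.

Things in the scene. Friction and masses are not known exactly. Their poses are not given: they have to be found in the camera images.
- speed (a joint): The sorter's speed knob: orange, 44 mm across with a bar grip, on the blue control box at the sorter's robot-facing end. Vertical axis. In rad: 0 = off, the anticlockwise end stop (seen from above); grows clockwise to 1.7. Starts between 0.7 and 1.4, turns with light friction (0.04 N m), stays where left.
- speed_grip (a point): Point on the knob's axis at the height to grip the bar (pads either side of the bar). It turns with the knob: the bar runs along its x axis, so the fingers close along its y axis; z is up. The control box's top is 74 mm above the bench.
- sorter: Grey vibrating sorter, fixed, 280 x 150 mm; origin at bench level under the nest, x from the knob end (robot side) to tail guard, z up. Deck 50 mm high. The tray (126 mm over its bridge posts) sits between 18 mm high black rails, 4 mm clear; its tail in a U-shaped grey guard rising 75 mm above the deck, no room for fingers. Control box 20 mm beyond the tray's front.
- tray: Bright steel tray, 130 mm long (x) by 110 wide (y), floor 4 mm thick, side and rear walls 38 mm high; the front (+x) is open. Slick: parts slide from about 16 to 23 degrees of tilt. Origin under the floor's centre, z up. In the sorter its front faces the robot. About 0.3 kg empty, 0.43 kg full; the balance point is about 12 mm behind the origin (-x).
- bridge: Yellow bridge handle fixed on the tray, crossing it from side to side: a square bar 12 x 12 mm along the tray's y, 112 mm long, on two side posts. Origin on the tray's underside plane; axes as the tray's.
- bridge_grip (a point): Middle of the yellow bar: 66 mm above the tray's underside, 8 mm behind its origin (-x). Axes as the tray's: fingers close along x. 56 mm of free height below the bar to the tray's floor.
- tail: Red tail grip fixed behind the tray: an upright fin 10 mm thick (tray's x), 44 mm wide (y), from 12 to 64 mm above the tray's underside, joined to the rear wall by a low web (up to 20 mm high). 33 mm free between fin and rear wall. Origin on the underside plane below the fin, 103 mm behind the tray's origin; axes as the tray's.
- tail_grip (a point): Point to grip on the red fin: 48 mm above the tray's underside, 103 mm behind its origin. Axes as the tray's: fingers close along x.
- spout (a point): Middle of the tray's open front edge, on top of its floor: 65 mm ahead of the tray's origin, 4 mm up; axes as the tray's.
- mat: Green bench mat, 220 x 170 mm, 3 mm thick, fixed, in the middle; the sorter stands on one side of it, the bin on the other. Origin at the bench under its centre, long side along its x.
- bin: Blue open plastic bin, 200 (x) x 170 (y) x 90 mm high, walls and floor 4 mm, loose, 0.6 kg; origin under its centre.
- relay_carton: Small cardboard carton, 50 x 100 x 40 mm, near the robot; origin under its centre. Bystander.
- dome_camera: White dome camera with black dome, 90 mm across, 50 mm high; origin under its centre. Bystander.
- screwdriver: Screwdriver lying on the bench, handle to its -x. Bystander.
- tape_roll: Black roll of tape lying flat, 90 mm across, 24 mm high; origin under its centre. Bystander.
- screw_jar: Glass jar with red cap, 60 mm across, 70 mm high; origin under its centre. Bystander.
- mug: White mug, 80 mm across, 90 mm high; origin under its centre. Bystander.
- part0: Orange relay with a small white mark on top, block 26 x 20 x 22 mm high, 25 g; loose in the tray at the start; origin under its centre.
- part1: Orange relay with a small white mark on top, block 26 x 20 x 22 mm high, 25 g; loose in the tray at the start; origin under its centre.
- part2: Orange relay with a small white mark on top, block 26 x 20 x 22 mm high, 25 g; loose in the tray at the start; origin under its centre.
- part3: Black round gland nut with steel core, 28 mm across, 18 mm high, 25 g; loose in the tray at the start; origin under its centre.
- part4: Black round gland nut with steel core, 28 mm across, 18 mm high, 25 g; loose in the tray at the start; origin under its centre.

How it is judged:
By the outcome, as a careful person would: the job done as asked, in the order asked, and still so for the second after the job is handed in, with the robot touching nothing.
It also fails if it takes over 72 s, if anything falls off the work surface, if the arm or the gripper's body presses on something with over 40 N, if the wrist force passes 120 N, or if a joint passes its speed limit or range.

## Working session

There is one attempt and no reset: what is moved stays moved. The work goes in short steps, Python scripts to look and compute and a tool call to move; the robot and the scene stay as the last step left them, time stands still between calls to the robot, and variables do not carry over. Pictures are saved under pics/ and viewed, about 8 in all and at most 12, crops included, and the job is handed in when it is done.

Besides the shell and the picture viewer there is one more tool, called after "Request:" as name(argument=value, ...), one argument or row to a line, values as JSON. apply_moves: Moves the arm, as the interface text tells. Its arguments: {"type":"object","properties":{"increments":{"type":"array"}},"required":["increments"]}

```bash
mkdir -p pics
python3 - <<'E'
from cell import *
import cv2
s=read_state();print(s)
for n in("top","scene"):
    c=calibration(n);print(n,c)
    cv2.imwrite(f"pics/{n}0.png",cv2.resize(get_image(n)[:,:,::-1],(800,600),interpolation=cv2.INTER_CUBIC))
E
```

```text
{'clock': 0.0, 'qpos': array([ 1.15920676,  0.62938191,  0.03846179,  1.51839268, -0.02695457,
        0.9962785 , -0.02000677]), 'qd': array([ 0.00019207, -0.00070226,  0.00028021,  0.00043029, -0.0001009 ,
        0.00012591,  0.00038592]), 'tau': array([-3.09032121e-04, -5.63417065e+01,  1.22705709e+00, -1.93453163e+01,
        1.12789779e-02,  1.04534862e-02, -2.13554154e-05]), 'eef_pos': array([ 220.09835888, -610.92638628,  230.3583829 ]), 'tool_rot': array([-3.13965202e+00,  7.77051790e-05,  3.45790984e-01]), 'force': array([ 0.4937737 ,  0.04467067, -0.10351204]), 'torque': array([-0.03026251,  0.05799326,  0.00354017]), 'width': 85.19454494773457}
top {'camera_matrix': array([[380.23973294,   0.        , 255.0847611 ],
       [  0.        , 380.23973294, 190.95012247],
       [  0.        ,   0.        ,   1.        ]]), 'origin': array([ 410.47421426, -111.20602153, 1059.59916245]), 'attitude': array([ 1.56579384e-01,  6.98725943e-04, -1.58266618e+00])}
scene {'camera_matrix': array([[462.56019403,   0.        , 251.96422753],
       [  0.        , 462.56019403, 198.56415088],
       [  0.        ,   0.        ,   1.        ]]), 'origin': array([1292.1760154 , -261.89710822, 1225.05006275]), 'attitude': array([0.55265764, 0.01233582, 1.34483405])}
```

View pics/top0.png

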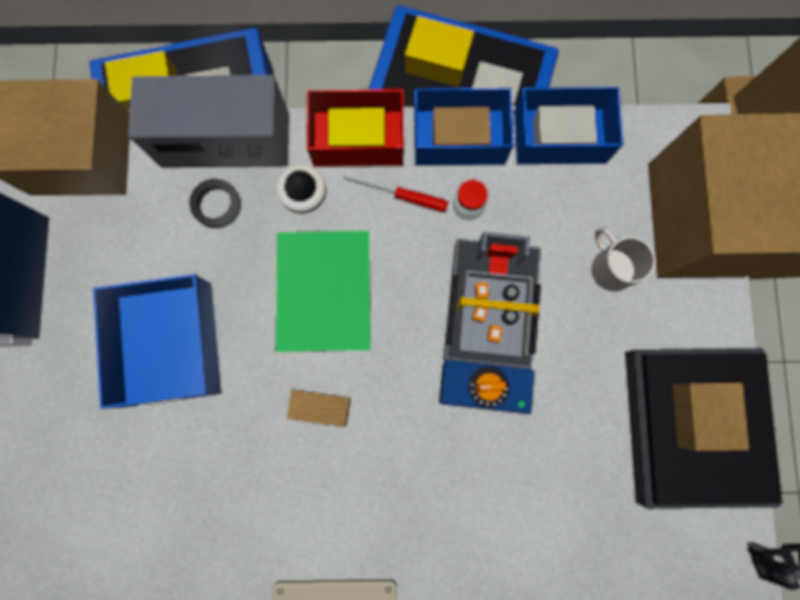

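View pics/scene0.png

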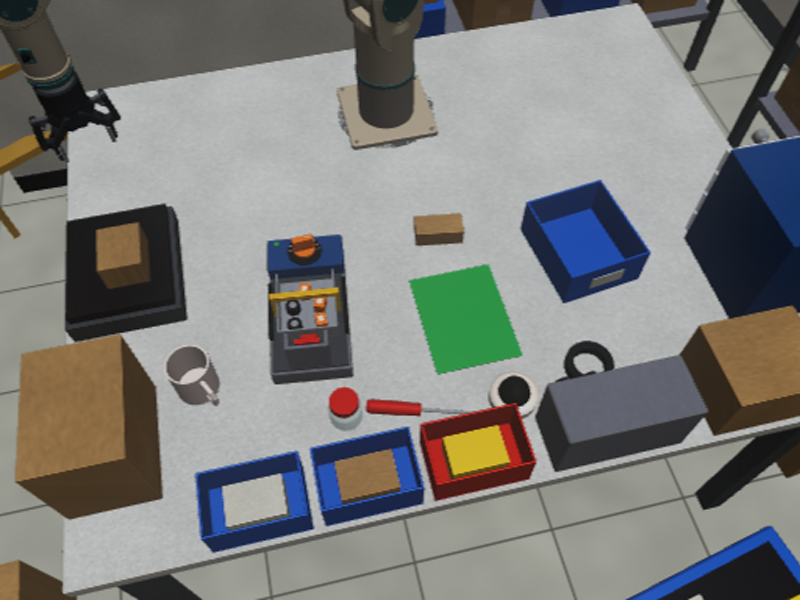

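Top view (800x600): sorter is at (490,320), with the knob at (489,387), bridge bar from (460,302) to (538,309) and tail fin at (502,250). The mat spans (276..370, 232..351), the bin is at (158,340) and the carton at (319,407). The arm is parked at lower right. Next I'll measure these.

```bash
cat > h.py <<'E'
import numpy as np, cv2
from cell import *
from scipy.spatial.transform import Rotation as R
def cam(n):
    c=calibration(n);return c['camera_matrix'],np.array(c['origin']),R.from_euler('xyz',c['attitude']).as_matrix()
def back(C,uv,z):
    K,o,A=C;uv=np.atleast_2d(uv).astype(float)
    d=np.c_[(uv[:,0]-K[0,2])/K[0,0],-(uv[:,1]-K[1,2])/K[1,1],-np.ones(len(uv))]@A.T
    return o+d*((z-o[2])/d[:,2])[:,None]
def proj(C,P):
    K,o,A=C;p=(np.atleast_2d(P)-o)@A
    return np.c_[K[0,0]*p[:,0]/-p[:,2]+K[0,2],K[1,1]*-p[:,1]/-p[:,2]+K[1,2]]
def blob(img,lo,hi,roi=None):
    h=cv2.cvtColor(img,cv2.COLOR_RGB2HSV);m=cv2.inRange(h,np.array(lo),np.array(hi))
    if roi:
        k=np.zeros_like(m);x0,y0,x1,y1=roi;k[y0:y1,x0:x1]=255;m&=k
    n,l,s,c=cv2.connectedComponentsWithStats(m)
    i=1+np.argmax(s[1:,4]);ys,xs=np.where(l==i);pts=np.c_[xs,ys].astype(np.float32)
    return pts,cv2.minAreaRect(pts)
E
python3 - <<'E'
from h import *
np.set_printoptions(precision=1,suppress=True)
for n,rois in(("top",dict(mat=(165,140,245,232),bar=(285,180,355,210),knob=(280,225,345,265),fin=(300,150,340,175),bin=(55,170,145,265),carton=(175,240,230,280))),
 ("scene",dict(mat=(255,160,340,245),bar=(165,175,225,205),knob=(170,145,215,175),fin=(180,205,215,230)))):
    C=cam(n);im=get_image(n);f=im
    rng=dict(mat=((50,120,60),(75,255,255)),bar=((20,150,80),(32,255,255)),knob=((5,150,80),(18,255,255)),fin=((0,150,80),(4,255,255)),bin=((100,130,40),(125,255,255)),carton=((8,60,60),(20,200,220)))
    zs=dict(mat=3,bar=50+4-4+72,knob=90,fin=50+64,bin=90,carton=40)
    for k,r in rois.items():
        p,q=blob(im,*rng[k],r);print(n,k,len(p),np.array(q[0]),q[1],round(q[2],1),"\n",back(C,cv2.boxPoints(q),zs[k])[:,:2].tolist(),back(C,p.mean(0),zs[k])[0])
    x0,y0,x1,y1=(275,140,355,270) if n=="top" else (160,140,235,250)
    cv2.imwrite(f"pics/{n}c.png",cv2.resize(im[y0:y1,x0:x1,::-1],None,fx=4.6,fy=4.6,interpolation=cv2.INTER_CUBIC))
a=cv2.imread("pics/topc.png");b=cv2.imread("pics/scenec.png");h=max(a.shape[0],b.shape[0])
o=np.zeros((h,a.shape[1]+b.shape[1],3),np.uint8);o[:a.shape[0],:a.shape[1]]=a;o[:b.shape[0],a.shape[1]:]=b
cv2.imwrite("pics/crop1.png",o[:600,:800]);print(o.shape)
E
```

```text
top mat 4454 [206. 186.] (75.59930419921875, 59.27961730957031) 89.0 
 [[702.5401185552853, 113.36169203751655], [703.458505164964, -56.38787887025438], [487.08775890460777, -59.15890890458592], [486.2633016552701, 105.33569947498097]] [592.5  25.    3. ]
top bar 275 [318.6 194.5] (51.32509994506836, 7.335185527801514) 4.9 
 [[544.688423985822, -205.96502616826885], [563.1140193583752, -208.02281275804933], [550.5898912817647, -335.23446445603486], [532.2370399598333, -332.79625629277575]] [ 547.  -271.7  122. ]
top knob 271 [313. 247.] (18.782970428466797, 17.88854217529297) 26.6 
 [[409.567293815944, -225.16727407620937], [449.3838527481387, -246.66874371856332], [427.7853434622157, -288.39182748184373], [388.244214450353, -266.6950287565855]] [ 419.1 -257.6   90. ]
top fin 138 [319.  168.5] (11.0, 12.0) 90.0 
 [[630.0514419347876, -260.6683371545523], [629.6837194646662, -291.22529555743233], [601.1319570381021, -290.06741989306386], [601.4973465241068, -259.65096563719834]] [ 615.5 -274.5  114. ]
top bin 5117 [ 95.2 218.1] (80.0711441040039, 68.41328430175781) 85.6 
 [[596.190933
[... 800 characters left out ...]
5089], [551.4929338003176, -211.57502896797195], [586.2754038487102, -214.82548081555524], [573.5235193459874, -338.9183653991767]] [ 554.7 -275.5  122. ]
scene knob 171 [193.8 157.7] (13.824529647827148, 13.824529647827148) 76.0 
 [[397.46307129173397, -280.7973087833786], [394.2828518342859, -238.43196841134557], [447.2344054413236, -236.97944057660703], [450.1300418805944, -278.5526961648763]] [ 421.5 -258.4   90. ]
scene fin 84 [195.9 216.5] (6.169230937957764, 16.219106674194336) 84.3 
 [[629.6401744226237, -306.8160830346447], [634.8913358505828, -262.37266517644923], [654.5183338444832, -264.0507814232681], [649.2776606863513, -308.13650100250294]] [ 643.  -284.3  114. ]
(598, 713, 3)
```

View pics/crop1.png

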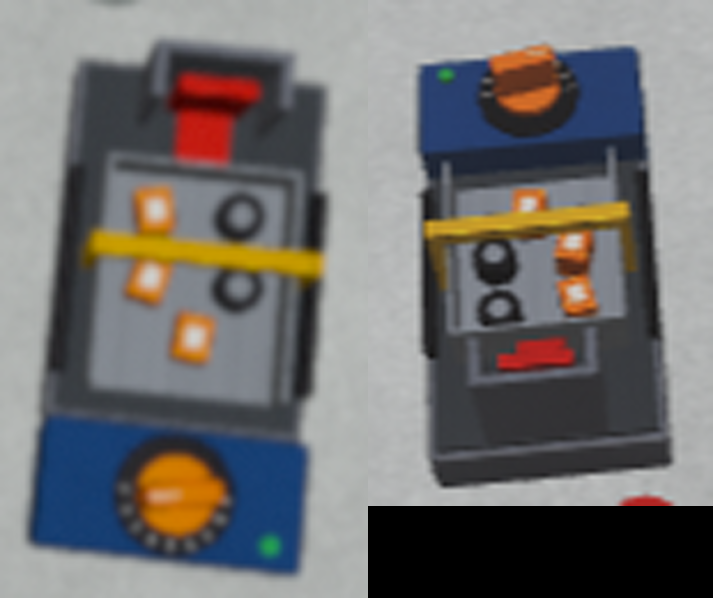

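The crops show the knob bar running close to the world's -y direction. In the tray the three orange parts are on the left and the two nuts on the right. From the bar, the sorter is turned about -5.6°. I'll hover over the knob next.

Request:
apply_moves(
  increments=[
    {"tx": 0, "ty": 0.05, "tz": 0.02, "rz": 1.5},
    {"tx": 0, "ty": 0.1, "tz": 0.04, "rz": 3},
    {"tx": 0.02, "ty": 0.14, "tz": 0.05, "rz": 4.5},
    {"tx": 0.05, "ty": 0.18, "tz": 0.05, "rz": 6},
    {"tx": 0.08, "ty": 0.22, "tz": 0.05, "rz": 7.5},
    {"tx": 0.11, "ty": 0.26, "tz": 0.05, "rz": 9},
    {"tx": 0.14, "ty": 0.3, "tz": 0.05, "rz": 10.5},
    {"tx": 0.17, "ty": 0.33, "tz": 0.05, "rz": 12},
    {"tx": 0.2, "ty": 0.353, "tz": 0.04, "rz": 13.4},
    {"tx": 0.2, "ty": 0.353, "tz": 0.03, "rz": 13.4, "claw": 0.05},
    {"tx": 0.2, "ty": 0.353, "tz": 0.03, "rz": 13.4, "claw": 0.05},
    {"tx": 0.2, "ty": 0.353, "tz": 0.03, "rz": 13.4, "claw": 0.05},
  ],
)

```text
$.increments[0]: bad value
```

Run:
```python
from h import *
s=read_state();print(s['clock'],s['eef_pos'],s['tool_rot'],s['qpos'],s['width']);print(calibration('wrist'))
im=get_image('wrist');np.save('w1.npy',im);cv2.imwrite("pics/w1.png",cv2.resize(im[:,:,::-1],(800,600),interpolation=cv2.INTER_CUBIC))
```

```text
0.2 [ 220.22119485 -611.17027821  230.70871095] [-3.14039445e+00  1.98580564e-05  3.45757358e-01] [ 1.15917666  0.62905688  0.03848278  1.51795709 -0.02699522  0.99629573
 -0.02004121] 85.32453051947256
{'camera_matrix': array([[281.78423786,   0.        , 257.87770782],
       [  0.        , 281.78423786, 188.3472068 ],
       [  0.        ,   0.        ,   1.        ]]), 'origin': array([ 287.98710858, -587.01060236,  374.16226888]), 'attitude': array([-2.84932308e-01,  2.47065176e-04, -1.22514292e+00])}
```

View pics/w1.png

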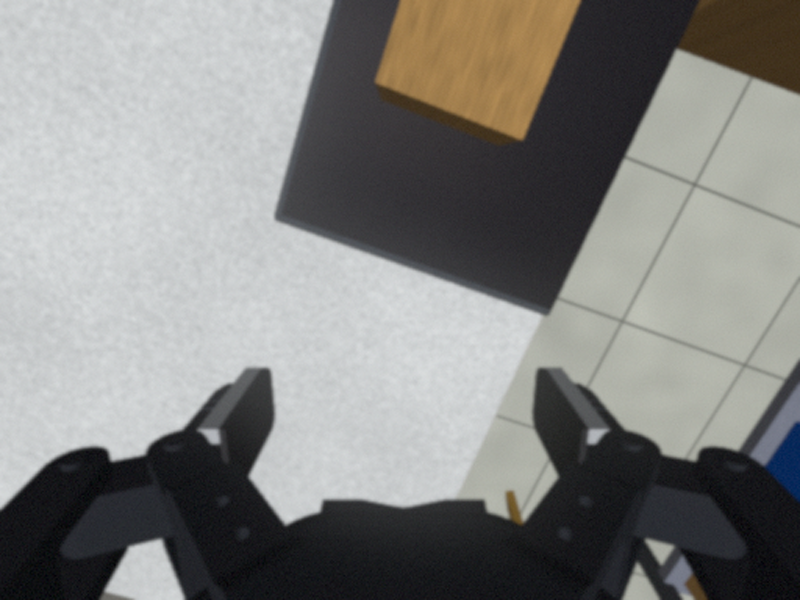

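The move was refused, so it seems every key is needed. The picture shows only the parked view: fingers at the bottom, TCP near (404,470), and the camera on the tool's +x side.

Request:
apply_moves(
  increments=[
    {"tx": 0.0, "ty": 0.05, "tz": 0.02, "rx": 0.0, "ry": 0.0, "rz": 1.5, "claw": 0.05},
    {"tx": 0.0, "ty": 0.1, "tz": 0.04, "rx": 0.0, "ry": 0.0, "rz": 3.0, "claw": 0.05},
    {"tx": 0.02, "ty": 0.14, "tz": 0.05, "rx": 0.0, "ry": 0.0, "rz": 4.5, "claw": 0.05},
    {"tx": 0.05, "ty": 0.18, "tz": 0.05, "rx": 0.0, "ry": 0.0, "rz": 6.0, "claw": 0.05},
    {"tx": 0.08, "ty": 0.22, "tz": 0.05, "rx": 0.0, "ry": 0.0, "rz": 7.5, "claw": 0.05},
    {"tx": 0.11, "ty": 0.25, "tz": 0.05, "rx": 0.0, "ry": 0.0, "rz": 9.0, "claw": 0.05},
    {"tx": 0.14, "ty": 0.28, "tz": 0.05, "rx": 0.0, "ry": 0.0, "rz": 10.5, "claw": 0.05},
    {"tx": 0.17, "ty": 0.295, "tz": 0.05, "rx": 0.0, "ry": 0.0, "rz": 12.0, "claw": 0.05},
    {"tx": 0.2, "ty": 0.3, "tz": 0.04, "rx": 0.0, "ry": 0.0, "rz": 13.4, "claw": 0.05},
    {"tx": 0.2, "ty": 0.3, "tz": 0.03, "rx": 0.0, "ry": 0.0, "rz": 13.4, "claw": 0.05},
    {"tx": 0.2, "ty": 0.3, "tz": 0.03, "rx": 0.0, "ry": 0.0, "rz": 13.4, "claw": 0.05},
  ],
)

```text
clock: 1.35
eef_pos: [419.3, -310.9, 259.8]
tool_rot: [-3.138, -0.002, 1.515]
force: [-1.1, 0.4, -0.1]
width: 50.1
```

Run:
```python
from h import *
s=read_state();print(s['clock'],s['eef_pos'],s['tool_rot'],s['qpos'],s['width']);C=cam('wrist');print(C[1])
im=get_image('wrist');np.save('w1.npy',im);cv2.imwrite("pics/w2.png",cv2.resize(im[:,:,::-1],(800,600),interpolation=cv2.INTER_CUBIC))
p,q=blob(im,(5,150,80),(18,255,255),None);print(len(p),q)
```

```text
1.35 [ 419.30470079 -310.88618474  259.75981135] [-3.13828118e+00 -1.77691039e-03  1.51495551e+00] [ 0.80744037  0.42673229 -0.31795297  1.82675431  0.16353228  0.91743465
  0.3600525 ] 50.14130563366996
[ 424.42371885 -239.86385882  403.32547774]
1277 ((256.1538391113281, 123.26922607421875), (40.49311447143555, 40.77046203613281), 33.690067291259766)
```

View pics/w2.png

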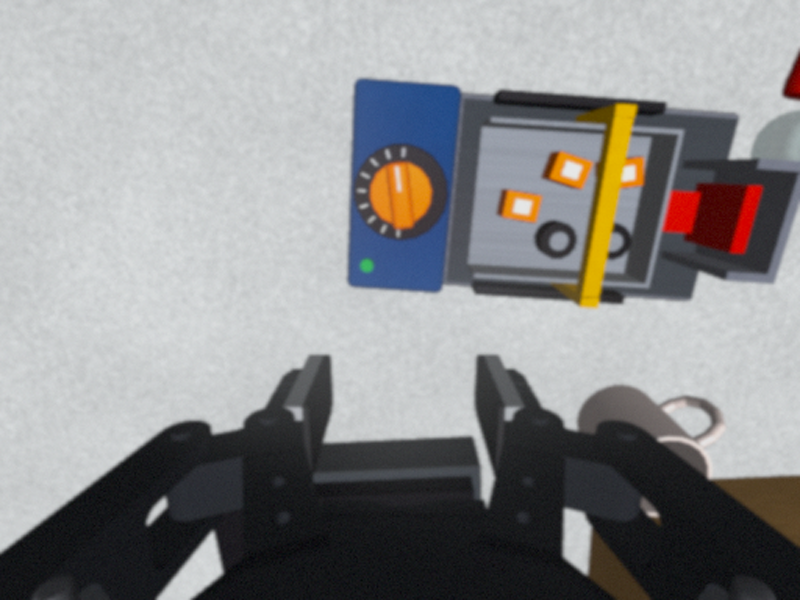

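The wrist view is clear. The knob bar runs (398,165)-(405,228), centred near (401,195), with its white pointer towards +y and the scale running anticlockwise from there. Bridge ends are at (625,105) and (590,303), and the fin top is at (748,218). I'll triangulate these against the top view.

```bash
python3 - <<'E'
from h import *
np.set_printoptions(precision=1,suppress=True)
C=cam('wrist');T=cam('top');f=1.5625
w=lambda *a:np.array(a)/f
for z in(84,90,96,102):print(z,'knob wrist',back(C,w(401,195),z)[0],'top',back(T,[313,247],z)[0])
b=back(C,[w(398,165),w(405,228)],100);d=b[1]-b[0];print('knobbar dir deg',np.degrees(np.arctan2(d[1],d[0])),np.linalg.norm(d))
# bar: image of top-face ends; top z=122
e=back(C,[w(626,106),w(591,303)],120);d=e[0]-e[1];print('bar',e,e.mean(0),np.linalg.norm(d),'yaw',np.degrees(np.arctan2(-d[0],d[1])))
# top face edges
for q in(w(617,104),w(636,104),w(581,304),w(600,305)):print(back(C,q,122)[0])
print('fin top',back(C,[w(762,187),w(745,252)],114))
print('tray front/rails',back(C,[w(482,125),w(470,265)],54))
bx=back(C,[w(357,80),w(460,87),w(348,287),w(441,291)],74);print('box',bx)
E
python3 - <<'E'
import sys;sys.path.insert(0,'.')
from h import *
im=np.load('w1.npy')[95:155,222:292]
cv2.imwrite('pics/k.png',cv2.resize(im[:,:,::-1],None,fx=8,fy=8,interpolation=cv2.INTER_CUBIC))
E
```

```text
84 knob wrist [ 420.5 -260.4   84. ] top [ 418.7 -257.6   84. ]
90 knob wrist [ 420.5 -260.    90. ] top [ 418.7 -256.7   90. ]
96 knob wrist [ 420.6 -259.6   96. ] top [ 418.6 -255.8   96. ]
102 knob wrist [ 420.7 -259.3  102. ] top [ 418.6 -254.9  102. ]
knobbar dir deg -86.8686366525053 41.9044156815856
bar [[ 557.9 -214.   120. ]
 [ 544.7 -336.6  120. ]] [ 551.3 -275.3  120. ] 123.26423152380487 yaw -6.136035296176797
[ 551.5 -212.8  122. ]
[ 562.7 -213.5  122. ]
[ 537.2 -336.3  122. ]
[ 550.  -337.7  122. ]
fin top [[ 651.4 -266.7  114. ]
 [ 647.3 -308.7  114. ]]
tray front/rails [[ 483.3 -214.9   54. ]
 [ 472.8 -320.9   54. ]]
box [[ 394.9 -182.6   74. ]
 [ 465.  -191.    74. ]
 [ 375.1 -328.4   74. ]
 [ 447.2 -335.7   74. ]]
```

View pics/k.png

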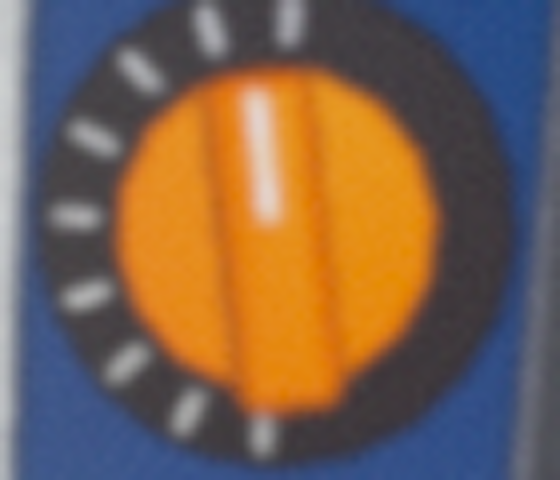

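Zoom: the knob bar runs (258,75)-(290,410) in the crop, so the pointer is at about 93° in the world frame. The knob centre comes to about (420,-259). I'll descend in stages.

Request:
apply_moves(
  increments=[
    {"tx": 0.0, "ty": 0.03, "tz": -0.02, "rx": 0.0, "ry": 0.0, "rz": 1.2, "claw": 0.034},
    {"tx": 0.0005, "ty": 0.052, "tz": -0.06, "rx": 0.0, "ry": 0.0, "rz": 1.2, "claw": 0.034},
    {"tx": 0.0005, "ty": 0.052, "tz": -0.1, "rx": 0.0, "ry": 0.0, "rz": 1.2, "claw": 0.034},
    {"tx": 0.0005, "ty": 0.052, "tz": -0.135, "rx": 0.0, "ry": 0.0, "rz": 1.2, "claw": 0.034},
    {"tx": 0.0005, "ty": 0.052, "tz": -0.145, "rx": 0.0, "ry": 0.0, "rz": 1.2, "claw": 0.034},
    {"tx": 0.0005, "ty": 0.052, "tz": -0.145, "rx": 0.0, "ry": 0.0, "rz": 1.2, "claw": 0.034},
  ],
)

```text
clock: 2.0
eef_pos: [419.5, -260.0, 115.8]
tool_rot: [-3.139, -0.001, 1.618]
force: [0.8, -0.4, 0.5]
width: 34.1
```

Run:
```python
from h import *
s=read_state();print(s['eef_pos'],s['tool_rot'],s['force'],s['width']);C=cam('wrist')
im=get_image('wrist');T=get_image('top');S=get_image('scene')
cv2.imwrite("pics/w3.png",np.hstack([cv2.resize(im[150:350,150:360,::-1],(420,400)),cv2.resize(S[125:205,150:234,::-1],(380,400),interpolation=cv2.INTER_CUBIC)]))
print(proj(C,[420,-259,96])*1)
```

```text
[ 419.51665063 -260.0290206   115.79148071] [-3.13900474e+00 -7.16991386e-04  1.61799835e+00] [ 0.75257531 -0.41472127  0.52430598] 34.13777007983695
[[257.8444593  222.87611376]]
```

View pics/w3.png

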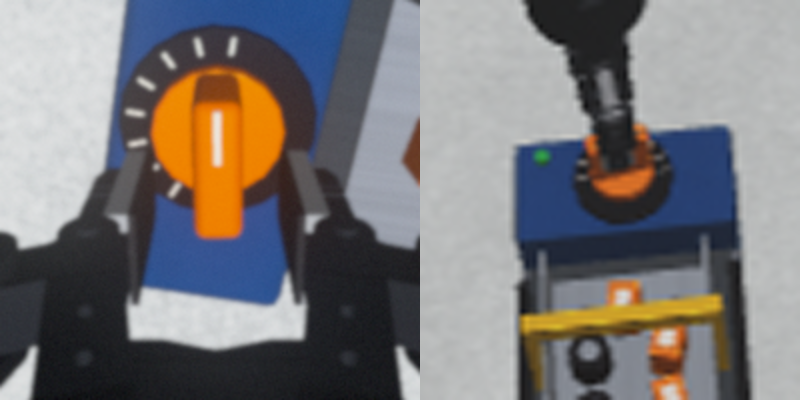

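Run:
```python
from h import *
C=cam('wrist');np.set_printoptions(precision=1,suppress=True)
for z in range(76,122,4):
    p=back(C,[[258.5,201],[258.5,186.5],[258.5,269],[225.5,215],[292.5,215]],z);print(z,p[:3,1],'len',p[0,1]-p[2,1],'disc dia',p[4,0]-p[3,0],p[3:,0].mean())
```

```text
76 [-252.8 -242.3 -306.5] len 53.74294462864145 disc dia 47.19731195433735 423.4031402949889
80 [-251.4 -241.1 -304. ] len 52.582523890395464 disc dia 46.17822489165911 423.30094893705405
84 [-250.  -240.  -301.4] len 51.42210315214945 disc dia 45.15913782898093 423.19875757911916
88 [-248.6 -238.8 -298.9] len 50.26168241390346 disc dia 44.14005076630275 423.0965662211844
92 [-247.2 -237.7 -296.4] len 49.10126167565747 disc dia 43.12096370362457 422.9943748632495
96 [-245.9 -236.5 -293.8] len 47.94084093741148 disc dia 42.10187664094639 422.89218350531473
100 [-244.5 -235.4 -291.3] len 46.78042019916549 disc dia 41.082789578268205 422.78999214737985
104 [-243.1 -234.2 -288.7] len 45.6199994609195 disc dia 40.06370251559002 422.6878007894451
108 [-241.7 -233.1 -286.2] len 44.45957872267351 disc dia 39.0446154529119 422.5856094315102
112 [-240.4 -231.9 -283.7] len 43.299157984427524 disc dia 38.02552839023372 422.48341807357536
116 [-239.  -230.8 -281.1] len 42.138737246181535 disc dia 37.00644132755548 422.38122671564054
120 [-237.6 -229.6 -278.6] len 40.97831650793552 disc dia 35.9873542648773 422.27903535770565
```

Request:
apply_moves(
  increments=[
    {"tx": 0.002, "ty": -0.001, "tz": -0.01, "rx": 0.0, "ry": 0.0, "rz": 0.0, "claw": 0.034},
    {"tx": 0.002, "ty": -0.001, "tz": -0.018, "rx": 0.0, "ry": 0.0, "rz": 0.0, "claw": 0.034},
    {"tx": 0.002, "ty": -0.001, "tz": -0.023, "rx": 0.0, "ry": 0.0, "rz": 0.0, "claw": 0.034},
    {"tx": 0.002, "ty": -0.001, "tz": -0.023, "rx": 0.0, "ry": 0.0, "rz": 0.0, "claw": 0.005},
    {"tx": 0.002, "ty": -0.001, "tz": -0.023, "rx": 0.0, "ry": 0.0, "rz": 0.0, "claw": 0.005},
    {"tx": 0.002, "ty": -0.001, "tz": -0.023, "rx": 0.0, "ry": 0.0, "rz": 0.0, "claw": 0.005},
    {"tx": 0.002, "ty": -0.001, "tz": -0.023, "rx": 0.0, "ry": 0.0, "rz": 0.0, "claw": 0.005},
    {"tx": 0.002, "ty": -0.001, "tz": -0.023, "rx": 0.0, "ry": 0.0, "rz": 0.0, "claw": 0.005},
  ],
)

```text
clock: 2.95
eef_pos: [419.9, -260.3, 92.9]
tool_rot: [-3.136, -0.001, 1.619]
force: [-5.0, -0.1, 0.1]
width: 12.9
```

```bash
python3 -c "
from h import *
s=read_state();print(s['eef_pos'],s['tool_rot'],s['force'],s['torque'],s['width'])"
```

```text
[ 419.92436756 -260.26015219   92.86933188] [-3.13620335e+00 -1.28004130e-03  1.61918821e+00] [-4.96869256 -0.12836058  0.05613574] [0.04119637 1.10455587 0.03019757] 12.913539356879836
```

Gripped at 12.9 mm. The small side force puts the axis slightly at -x, so I'll correct by that and turn.

Request:
apply_moves(
  increments=[
    {"tx": -0.0015, "ty": 0.0, "tz": 0.0, "rx": 0.0, "ry": 0.0, "rz": 1.2, "claw": 0.005},
    {"tx": -0.0015, "ty": 0.0, "tz": 0.0, "rx": 0.0, "ry": 0.0, "rz": 2.6, "claw": 0.005},
    {"tx": -0.0015, "ty": 0.0, "tz": 0.0, "rx": 0.0, "ry": 0.0, "rz": 4.0, "claw": 0.005},
    {"tx": -0.0015, "ty": 0.0, "tz": 0.0, "rx": 0.0, "ry": 0.0, "rz": 5.4, "claw": 0.005},
    {"tx": -0.0015, "ty": 0.0, "tz": 0.0, "rx": 0.0, "ry": 0.0, "rz": 6.8, "claw": 0.005},
    {"tx": -0.0015, "ty": 0.0, "tz": 0.0, "rx": 0.0, "ry": 0.0, "rz": 8.0, "claw": 0.005},
    {"tx": -0.0015, "ty": 0.0, "tz": 0.0, "rx": 0.0, "ry": 0.0, "rz": 8.0, "claw": 0.005},
  ],
)

```text
clock: 3.65
eef_pos: [421.4, -259.7, 92.9]
tool_rot: [3.14, -0.001, 2.319]
force: [-0.1, 2.7, -5.7]
width: 12.6
```

```bash
python3 -c "
from h import *
s=read_state();print(s['eef_pos'],s['tool_rot'],s['force'],s['torque'],s['width'],s['qpos'])"
```

```text
[ 421.42007956 -259.68248534   92.93422393] [ 3.14020341e+00 -1.18669219e-03  2.31869991e+00] [-0.05648579  2.74267938 -5.68520682] [ 0.47960432 -0.08443046  0.0266802 ] 12.64385432522091 [ 0.79202909  0.66472266 -0.4384913   2.05676357  0.53825849  0.53240804
  0.71107108]
```

Request:
apply_moves(
  increments=[
    {"tx": 0.001, "ty": 0.0, "tz": 0.0, "rx": 0.0, "ry": 0.0, "rz": 1.3, "claw": 0.005},
    {"tx": 0.001, "ty": 0.0, "tz": 0.0, "rx": 0.0, "ry": 0.0, "rz": 2.6, "claw": 0.005},
    {"tx": 0.001, "ty": 0.0, "tz": 0.0, "rx": 0.0, "ry": 0.0, "rz": 4.0, "claw": 0.005},
    {"tx": 0.001, "ty": 0.0, "tz": 0.0, "rx": 0.0, "ry": 0.0, "rz": 5.4, "claw": 0.005},
    {"tx": 0.001, "ty": 0.0, "tz": 0.0, "rx": 0.0, "ry": 0.0, "rz": 6.2, "claw": 0.005},
    {"tx": 0.001, "ty": 0.0, "tz": 0.0, "rx": 0.0, "ry": 0.0, "rz": 7.0, "claw": 0.005},
  ],
)

```text
clock: 4.25
eef_pos: [422.2, -258.4, 92.9]
tool_rot: [3.139, -0.001, 2.93]
force: [-0.6, 5.2, -4.3]
width: 12.7
```

```bash
python3 -c "
from h import *
s=read_state();print(s['eef_pos'],s['tool_rot'],s['force'],s['torque'],s['width'],s['qpos'])"
```

```text
[ 422.16493077 -258.40345424   92.9192289 ] [ 3.13865298e+00 -1.17010811e-03  2.92971908e+00] [-0.64922407  5.1545565  -4.33150759] [ 1.20871117  0.07425841 -0.0760044 ] 12.680856780115104 [ 0.89714215  0.70093039 -0.60704947  2.0526752   0.70016745  0.60301839
  1.16074004]
```

Request:
apply_moves(
  increments=[
    {"tx": 0.0, "ty": -0.001, "tz": 0.0, "rx": 0.0, "ry": 0.0, "rz": 0.8, "claw": 0.005},
    {"tx": 0.0, "ty": -0.001, "tz": 0.0, "rx": 0.0, "ry": 0.0, "rz": 1.5, "claw": 0.005},
    {"tx": 0.0, "ty": -0.001, "tz": 0.0, "rx": 0.0, "ry": 0.0, "rz": 1.5, "claw": 0.005},
  ],
)

```text
clock: 4.55
eef_pos: [422.2, -258.3, 92.9]
tool_rot: [3.136, -0.001, 3.054]
force: [0.9, 9.3, -1.4]
width: 12.9
```

```bash
python3 -c "
from h import *
s=read_state();print(s['eef_pos'],s['tool_rot'],s['force'],s['torque'],s['width'],s['qpos'])"
```

```text
[ 422.20645393 -258.259173     92.94374317] [ 3.13585939e+00 -9.31480397e-04  3.05389985e+00] [ 0.85961941  9.34595675 -1.41291186] [ 1.81693974  0.09743262 -1.39409951] 12.900163700297872 [ 0.92069875  0.71084446 -0.64318465  2.05094753  0.72736664  0.62042895
  1.25929134]
```

The torque has risen to -1.4 N m at tool yaw 3.054, after about 1.43 rad of turn, so the knob is at its end stop. The pointer is now aligned with the sorter axis. I'll release and lift.

Request:
apply_moves(
  increments=[
    {"tx": 0.0, "ty": -0.001, "tz": 0.0, "rx": 0.0, "ry": 0.0, "rz": 0.0, "claw": 0.036},
    {"tx": 0.0, "ty": 0.0, "tz": 0.0, "rx": 0.0, "ry": 0.0, "rz": 0.0, "claw": 0.036},
    {"tx": 0.0, "ty": 0.0, "tz": 0.0, "rx": 0.0, "ry": 0.0, "rz": 0.0, "claw": 0.036},
    {"tx": 0.0, "ty": 0.0, "tz": 0.025, "rx": 0.0, "ry": 0.0, "rz": 0.0, "claw": 0.036},
    {"tx": 0.0, "ty": 0.0, "tz": 0.06, "rx": 0.0, "ry": 0.0, "rz": 0.0, "claw": 0.036},
    {"tx": 0.0, "ty": 0.0, "tz": 0.1, "rx": 0.0, "ry": 0.0, "rz": -1.0, "claw": 0.036},
    {"tx": 0.0, "ty": 0.0, "tz": 0.13, "rx": 0.0, "ry": 0.0, "rz": -2.6, "claw": 0.036},
    {"tx": 0.0, "ty": 0.0, "tz": 0.13, "rx": 0.0, "ry": 0.0, "rz": -4.2, "claw": 0.036},
  ],
)

```text
clock: 5.35
eef_pos: [425.1, -262.7, 227.5]
tool_rot: [-3.141, 0.009, 2.686]
force: [0.7, -0.0, 0.1]
width: 35.8
```

```bash
python3 -c "
from h import *
s=read_state();print(s['eef_pos'],s['tool_rot'],s['force'],s['torque'],s['width'],s['qpos'])"
```

```text
[ 425.09216142 -262.69156761  227.468718  ] [-3.14092335  0.0086098   2.68613505] [ 0.71859514 -0.00499036  0.12310316] [-0.02053146  0.04376624  0.01900456] 35.80132807035657 [ 0.99973529  0.49789904 -0.72731575  1.92731128  0.43171103  0.8674237
  1.1646338 ]
```

Request:
apply_moves(
  increments=[
    {"tx": 0.02, "ty": -0.01, "tz": 0.0, "rx": 0.0, "ry": 0.0, "rz": -1.6, "claw": 0.06},
    {"tx": 0.04, "ty": -0.02, "tz": 0.0, "rx": 0.0, "ry": 0.0, "rz": -3.2, "claw": 0.06},
    {"tx": 0.06, "ty": -0.03, "tz": 0.0, "rx": 0.0, "ry": 0.0, "rz": -4.8, "claw": 0.06},
    {"tx": 0.08, "ty": -0.04, "tz": 0.0, "rx": 0.0, "ry": 0.0, "rz": -6.4, "claw": 0.06},
    {"tx": 0.1, "ty": -0.05, "tz": 0.0, "rx": 0.0, "ry": 0.0, "rz": -8.0, "claw": 0.06},
    {"tx": 0.12, "ty": -0.06, "tz": 0.0, "rx": 0.0, "ry": 0.0, "rz": -9.6, "claw": 0.06},
    {"tx": 0.128, "ty": -0.064, "tz": 0.0, "rx": 0.0, "ry": 0.0, "rz": -11.2, "claw": 0.06},
    {"tx": 0.128, "ty": -0.064, "tz": 0.0, "rx": 0.0, "ry": 0.0, "rz": -12.8, "claw": 0.06},
    {"tx": 0.128, "ty": -0.064, "tz": 0.0, "rx": 0.0, "ry": 0.0, "rz": -14.1, "claw": 0.06},
    {"tx": 0.128, "ty": -0.064, "tz": 0.0, "rx": 0.0, "ry": 0.0, "rz": -14.1, "claw": 0.06},
    {"tx": 0.128, "ty": -0.064, "tz": 0.0, "rx": 0.0, "ry": 0.0, "rz": -14.1, "claw": 0.06},
  ],
)

```text
clock: 6.45
eef_pos: [550.4, -325.5, 223.5]
tool_rot: [3.141, 0.0, 1.465]
force: [0.2, -0.2, 1.0]
width: 60.2
```

Run:
```python
from h import *
np.set_printoptions(precision=1,suppress=True)
s=read_state();print(s['clock'],s['eef_pos'],s['tool_rot'],s['qpos'],s['width']);C=cam('wrist')
im=get_image('wrist');cv2.imwrite("pics/w4.png",cv2.resize(im[:,:,::-1],(800,600),interpolation=cv2.INTER_CUBIC))
p,q=blob(im,(20,150,60),(32,255,255));print(len(p),q);b=cv2.boxPoints(q);print(b*1.5625);print(back(C,b,122),back(C,b,122).mean(0))
```

```text
6.45 [ 550.4 -325.5  223.5] [3.1 0.  1.5] [ 0.7  0.6 -0.3  1.6  0.2  1.   0.2] 60.16615767711668
2047 ((249.5, 125.0), (150.0, 17.0), 90.0)
[[376.6  78.1]
 [403.1  78.1]
 [403.1 312.5]
 [376.6 312.5]]
[[ 549.7 -211.1  122. ]
 [ 563.1 -212.5  122. ]
 [ 549.9 -337.1  122. ]
 [ 534.4 -335.5  122. ]] [ 549.2 -274.1  122. ]
```

View pics/w4.png

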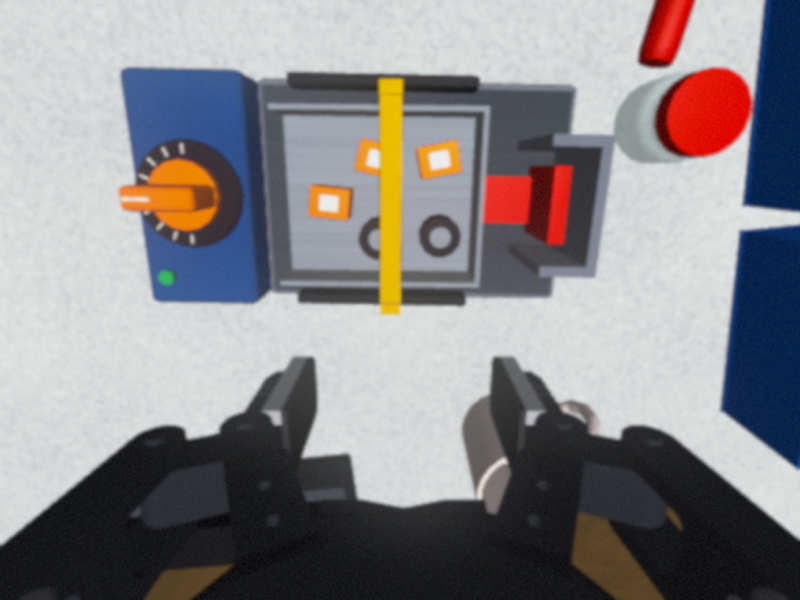

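The knob pointer now lies along the sorter axis, towards the robot (120-210,198). The bridge is vertical in the image, column 391, centre about (549.5,-274.5), which agrees. All five parts are in the tray. I'll grasp the bridge.

Request:
apply_moves(
  increments=[
    {"tx": -0.0005, "ty": 0.03, "tz": 0.0, "rx": 0.0, "ry": 0.0, "rz": 0.0, "claw": 0.06},
    {"tx": -0.0005, "ty": 0.05, "tz": -0.02, "rx": 0.0, "ry": 0.0, "rz": 0.0, "claw": 0.06},
    {"tx": -0.0005, "ty": 0.0505, "tz": -0.055, "rx": 0.0, "ry": 0.0, "rz": 0.0, "claw": 0.06},
    {"tx": -0.0005, "ty": 0.0505, "tz": -0.09, "rx": 0.0, "ry": 0.0, "rz": 0.0, "claw": 0.06},
    {"tx": -0.0005, "ty": 0.0505, "tz": -0.115, "rx": 0.0, "ry": 0.0, "rz": 0.0, "claw": 0.06},
    {"tx": -0.0005, "ty": 0.0505, "tz": -0.1265, "rx": 0.0, "ry": 0.0, "rz": 0.0, "claw": 0.06},
    {"tx": -0.0005, "ty": 0.0505, "tz": -0.1265, "rx": 0.0, "ry": 0.0, "rz": 0.0, "claw": 0.04},
    {"tx": -0.0005, "ty": 0.0505, "tz": -0.1265, "rx": 0.0, "ry": 0.0, "rz": 0.0, "claw": 0.03},
    {"tx": -0.0005, "ty": 0.0505, "tz": -0.1265, "rx": 0.0, "ry": 0.0, "rz": 0.0, "claw": 0.02},
    {"tx": -0.0005, "ty": 0.0505, "tz": -0.1265, "rx": 0.0, "ry": 0.0, "rz": 0.0, "claw": 0.004},
    {"tx": -0.0005, "ty": 0.0505, "tz": -0.1265, "rx": 0.0, "ry": 0.0, "rz": 0.0, "claw": 0.004},
    {"tx": -0.0005, "ty": 0.0505, "tz": -0.1265, "rx": 0.0, "ry": 0.0, "rz": 0.0, "claw": 0.004},
  ],
)

```text
clock: 7.7
eef_pos: [550.5, -275.5, 98.5]
tool_rot: [3.14, 0.001, 1.463]
force: [-1.4, -0.2, 7.3]
width: 10.8
```

Request:
apply_moves(
  increments=[
    {"tx": 0.0, "ty": 0.0, "tz": 0.0, "rx": 0.0, "ry": 0.0, "rz": 0.0, "claw": 0.004},
    {"tx": 0.0, "ty": 0.0, "tz": 0.0, "rx": 0.0, "ry": 0.0, "rz": 0.0, "claw": 0.004},
    {"tx": 0.0, "ty": 0.0, "tz": 0.003, "rx": 0.0, "ry": 0.0, "rz": 0.0, "claw": 0.004},
    {"tx": 0.0, "ty": 0.0, "tz": 0.006, "rx": 0.0, "ry": 0.0, "rz": 0.0, "claw": 0.004},
    {"tx": 0.0, "ty": 0.0, "tz": 0.01, "rx": 0.0, "ry": 0.0, "rz": 0.0, "claw": 0.004},
  ],
)

```text
clock: 8.2
eef_pos: [549.4, -274.8, 106.6]
tool_rot: [-3.141, -0.0, 1.463]
force: [0.6, -0.5, -4.2]
width: 10.3
```

```bash
python3 -c "
from h import *
s=read_state();print(s['eef_pos'],s['tool_rot'],s['force'],s['torque'],s['width'],s['qpos'])"
```

```text
[ 549.38760777 -274.82095451  106.59023015] [-3.14055070e+00 -4.16787994e-04  1.46286704e+00] [ 0.62500986 -0.50814402 -4.24843977] [0.0200145  0.02587822 0.02478479] 10.330186695764613 [ 0.60160716  0.74552895 -0.30019233  1.72263972  0.30848002  0.72121103
  0.03492808]
```

Lifted: -4.2 N, which matches about 0.43 kg. I'll raise it above the guard and carry it gently to the mat.

Request:
apply_moves(
  increments=[
    {"tx": 0.0, "ty": 0.0, "tz": 0.008, "rx": 0.0, "ry": 0.0, "rz": 0.0, "claw": 0.004},
    {"tx": 0.0, "ty": 0.0, "tz": 0.024, "rx": 0.0, "ry": 0.0, "rz": 0.0, "claw": 0.004},
    {"tx": 0.0, "ty": 0.0, "tz": 0.046, "rx": 0.0, "ry": 0.0, "rz": 0.0, "claw": 0.004},
    {"tx": 0.0, "ty": 0.0, "tz": 0.068, "rx": 0.0, "ry": 0.0, "rz": 0.0, "claw": 0.004},
    {"tx": 0.0, "ty": 0.0, "tz": 0.084, "rx": 0.0, "ry": 0.0, "rz": 0.0, "claw": 0.004},
    {"tx": 0.0, "ty": 0.0, "tz": 0.09, "rx": 0.0, "ry": 0.0, "rz": 0.0, "claw": 0.004},
    {"tx": 0.0, "ty": 0.006, "tz": 0.09, "rx": 0.0, "ry": 0.0, "rz": 0.0, "claw": 0.004},
    {"tx": 0.0, "ty": 0.018, "tz": 0.09, "rx": 0.0, "ry": 0.0, "rz": 0.0, "claw": 0.004},
    {"tx": 0.001, "ty": 0.036, "tz": 0.09, "rx": 0.0, "ry": 0.0, "rz": 0.1, "claw": 0.004},
    {"tx": 0.003, "ty": 0.054, "tz": 0.09, "rx": 0.0, "ry": 0.0, "rz": 0.2, "claw": 0.004},
    {"tx": 0.004, "ty": 0.066, "tz": 0.09, "rx": 0.0, "ry": 0.0, "rz": 0.25, "claw": 0.004},
    {"tx": 0.004, "ty": 0.07, "tz": 0.09, "rx": 0.0, "ry": 0.0, "rz": 0.25, "claw": 0.004},
  ],
)

```text
clock: 9.4
eef_pos: [554.4, -201.6, 196.7]
tool_rot: [-3.141, -0.002, 1.489]
force: [-0.0, 0.2, -3.8]
width: 10.7
```

Request:
apply_moves(
  increments=[
    {"tx": 0.001, "ty": 0.008, "tz": 0.0, "rx": 0.0, "ry": 0.0, "rz": 0.03, "claw": 0.004},
    {"tx": 0.003, "ty": 0.022, "tz": 0.0, "rx": 0.0, "ry": 0.0, "rz": 0.1, "claw": 0.004},
    {"tx": 0.006, "ty": 0.044, "tz": 0.0, "rx": 0.0, "ry": 0.0, "rz": 0.2, "claw": 0.004},
    {"tx": 0.009, "ty": 0.07, "tz": 0.0, "rx": 0.0, "ry": 0.0, "rz": 0.3, "claw": 0.004},
    {"tx": 0.012, "ty": 0.1, "tz": 0.0, "rx": 0.0, "ry": 0.0, "rz": 0.4, "claw": 0.004},
    {"tx": 0.015, "ty": 0.13, "tz": 0.0, "rx": 0.0, "ry": 0.0, "rz": 0.55, "claw": 0.004},
    {"tx": 0.018, "ty": 0.16, "tz": 0.0, "rx": 0.0, "ry": 0.0, "rz": 0.7, "claw": 0.004},
    {"tx": 0.021, "ty": 0.186, "tz": 0.0, "rx": 0.0, "ry": 0.0, "rz": 0.8, "claw": 0.004},
    {"tx": 0.024, "ty": 0.208, "tz": 0.0, "rx": 0.0, "ry": 0.0, "rz": 0.9, "claw": 0.004},
    {"tx": 0.026, "ty": 0.222, "tz": 0.0, "rx": 0.0, "ry": 0.0, "rz": 0.95, "claw": 0.004},
    {"tx": 0.027, "ty": 0.23, "tz": 0.0, "rx": 0.0, "ry": 0.0, "rz": 0.95, "claw": 0.004},
    {"tx": 0.027, "ty": 0.23, "tz": 0.0, "rx": 0.0, "ry": 0.0, "rz": 0.95, "claw": 0.004},
  ],
)

```text
clock: 10.6
eef_pos: [580.9, 25.9, 196.8]
tool_rot: [3.141, -0.0, 1.569]
force: [-0.7, -0.3, -3.4]
width: 10.7
```

Run:
```python
from h import *
s=read_state();print(s['clock'],s['eef_pos'],s['tool_rot'],s['force'],s['torque'],s['width'],s['qpos'])
W=get_image('wrist');T=get_image('top')
cv2.imwrite("pics/w5.png",np.hstack([cv2.resize(W[:,:,::-1],(440,330)),cv2.resize(T[130:290,130:290,::-1],(330,330),interpolation=cv2.INTER_CUBIC)]))
```

```text
10.6 [580.93060847  25.92921079 196.82830038] [ 3.14145946e+00 -3.44769130e-04  1.56865198e+00] [-0.68595116 -0.29411756 -3.35860979] [ 0.01721049  0.06820788 -0.0053778 ] 10.700719183566115 [ 0.14190076  0.59056293 -0.36583574  1.74479504  0.26668865  0.85514142
 -0.34563547]
```

View pics/w5.png

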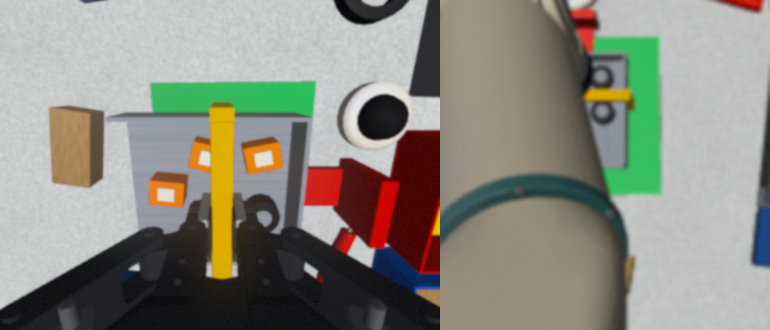

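The tray hangs level above the mat with the parts still inside (relays at (165,190), (205,155) and (262,155); a nut is visible at (260,210)). Lowering.

Request:
apply_moves(
  increments=[
    {"tx": 0.0, "ty": 0.0, "tz": -0.008, "rx": 0.0, "ry": 0.0, "rz": 0.0, "claw": 0.004},
    {"tx": 0.0, "ty": 0.0, "tz": -0.026, "rx": 0.0, "ry": 0.0, "rz": 0.0, "claw": 0.004},
    {"tx": 0.0, "ty": 0.0, "tz": -0.052, "rx": 0.0, "ry": 0.0, "rz": 0.0, "claw": 0.004},
    {"tx": 0.0, "ty": 0.0, "tz": -0.08, "rx": 0.0, "ry": 0.0, "rz": 0.0, "claw": 0.004},
    {"tx": 0.0, "ty": 0.0, "tz": -0.105, "rx": 0.0, "ry": 0.0, "rz": 0.0, "claw": 0.004},
    {"tx": 0.0, "ty": 0.0, "tz": -0.124, "rx": 0.0, "ry": 0.0, "rz": 0.0, "claw": 0.004},
    {"tx": 0.0, "ty": 0.0, "tz": -0.135, "rx": 0.0, "ry": 0.0, "rz": 0.0, "claw": 0.004},
    {"tx": 0.0, "ty": 0.0, "tz": -0.141, "rx": 0.0, "ry": 0.0, "rz": 0.0, "claw": 0.004},
    {"tx": 0.0, "ty": 0.0, "tz": -0.144, "rx": 0.0, "ry": 0.0, "rz": 0.0, "claw": 0.004},
    {"tx": 0.0, "ty": 0.0, "tz": -0.146, "rx": 0.0, "ry": 0.0, "rz": 0.0, "claw": 0.004},
    {"tx": 0.0, "ty": 0.0, "tz": -0.146, "rx": 0.0, "ry": 0.0, "rz": 0.0, "claw": 0.004},
  ],
)

```text
clock: 11.8
eef_pos: [581.5, 25.0, 51.6]
tool_rot: [3.14, -0.0, 1.567]
force: [-0.2, -1.0, -3.8]
width: 10.9
```

Request:
apply_moves(
  increments=[
    {"tx": 0.0, "ty": 0.0, "tz": -0.001, "rx": 0.0, "ry": 0.0, "rz": 0.0, "claw": 0.004},
    {"tx": 0.0, "ty": 0.0, "tz": -0.002, "rx": 0.0, "ry": 0.0, "rz": 0.0, "claw": 0.004},
    {"tx": 0.0, "ty": 0.0, "tz": -0.002, "rx": 0.0, "ry": 0.0, "rz": 0.0, "claw": 0.004},
  ],
)

```text
clock: 12.1
eef_pos: [581.6, 25.0, 51.4]
tool_rot: [3.139, 0.001, 1.567]
force: [-4.7, 0.1, 12.4]
width: 10.9
```

Request:
apply_moves(
  increments=[
    {"tx": 0.0, "ty": 0.0, "tz": 0.0, "rx": 0.0, "ry": 0.0, "rz": 0.0, "claw": 0.02},
    {"tx": 0.0, "ty": 0.0, "tz": 0.0, "rx": 0.0, "ry": 0.0, "rz": 0.0, "claw": 0.04},
    {"tx": 0.0, "ty": 0.0, "tz": 0.0, "rx": 0.0, "ry": 0.0, "rz": 0.0, "claw": 0.05},
    {"tx": 0.0, "ty": 0.0, "tz": 0.01, "rx": 0.0, "ry": 0.0, "rz": 0.0, "claw": 0.05},
    {"tx": 0.0, "ty": 0.0, "tz": 0.04, "rx": 0.0, "ry": 0.0, "rz": 0.0, "claw": 0.05},
    {"tx": 0.0, "ty": 0.0, "tz": 0.08, "rx": 0.0, "ry": 0.0, "rz": 0.0, "claw": 0.04},
    {"tx": 0.02, "ty": -0.01, "tz": 0.12, "rx": 0.0, "ry": 0.0, "rz": 0.0, "claw": 0.032},
    {"tx": 0.05, "ty": -0.03, "tz": 0.14, "rx": 0.0, "ry": 0.0, "rz": 0.0, "claw": 0.032},
    {"tx": 0.08, "ty": -0.05, "tz": 0.14, "rx": 0.0, "ry": 0.0, "rz": 0.0, "claw": 0.032},
    {"tx": 0.095, "ty": -0.06, "tz": 0.14, "rx": 0.0, "ry": 0.0, "rz": 0.0, "claw": 0.032},
    {"tx": 0.095, "ty": -0.06, "tz": 0.14, "rx": 0.0, "ry": 0.0, "rz": 0.0, "claw": 0.032},
  ],
)

```text
clock: 13.2
eef_pos: [677.6, -37.9, 189.1]
tool_rot: [3.14, 0.001, 1.564]
force: [-0.3, -0.6, -0.4]
width: 31.8
```

Run:
```python
from h import *
np.set_printoptions(precision=1,suppress=True)
s=read_state();print(s['clock'],s['eef_pos'],s['tool_rot'],s['force'],s['width']);C=cam('wrist')
im=get_image('wrist');cv2.imwrite("pics/w6.png",cv2.resize(im[:,:,::-1],(800,600),interpolation=cv2.INTER_CUBIC))
print(np.array(proj(C,[[676,47,67],[676,3,67],[581,25,75]]))*1.5625)
```

```text
13.2 [677.6 -37.9 189.1] [3.1 0.  1.6] [-0.3 -0.6 -0.4] 31.771342831741045
[[397.6 140.3]
 [398.3 218.2]
 [230.2 181.9]]
```

View pics/w6.png

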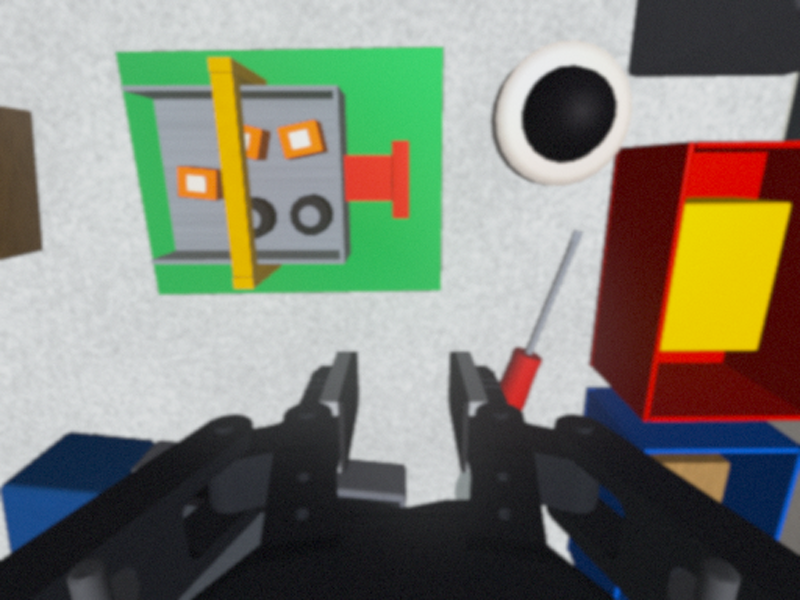

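The tray stands level inside the mat with all five parts. The fin is at columns 393-409, rows 142-217, giving (677,25) as predicted. I'll go down onto the fin.

Request:
apply_moves(
  increments=[
    {"tx": 0.0, "ty": 0.03, "tz": 0.0, "rx": 0.0, "ry": 0.0, "rz": 0.0, "claw": 0.032},
    {"tx": 0.0, "ty": 0.06, "tz": -0.01, "rx": 0.0, "ry": 0.0, "rz": 0.0, "claw": 0.032},
    {"tx": 0.0, "ty": 0.062, "tz": -0.04, "rx": 0.0, "ry": 0.0, "rz": 0.0, "claw": 0.032},
    {"tx": 0.0, "ty": 0.062, "tz": -0.08, "rx": 0.0, "ry": 0.0, "rz": 0.0, "claw": 0.032},
    {"tx": 0.0, "ty": 0.062, "tz": -0.1, "rx": 0.0, "ry": 0.0, "rz": 0.0, "claw": 0.032},
    {"tx": 0.0, "ty": 0.062, "tz": -0.1, "rx": 0.0, "ry": 0.0, "rz": 0.0, "claw": 0.032},
    {"tx": 0.0, "ty": 0.062, "tz": -0.1, "rx": 0.0, "ry": 0.0, "rz": 0.0, "claw": 0.032},
  ],
)

```text
clock: 13.95
eef_pos: [675.4, 28.2, 89.5]
tool_rot: [-3.141, -0.001, 1.569]
force: [-0.1, 0.1, 1.1]
width: 32.1
```

Run:
```python
from h import *
np.set_printoptions(precision=1,suppress=True)
s=read_state();print(s['clock'],s['eef_pos'],s['tool_rot'],s['force'],s['width']);C=cam('wrist')
im=get_image('wrist');p,q=blob(im,(0,150,80),(5,255,255),(200,100,300,384));print(q,proj(C,[[677,25,67],[*s['eef_pos'][:2],67]]))
# bin from top
T=cam('top');I=get_image('top');p,q=blob(I,(100,130,40),(125,255,255),(55,170,145,265));h=cv2.approxPolyDP(cv2.convexHull(p),4,True)[:,0];print(h,back(T,h,90),back(T,h,0))
cv2.imwrite("pics/b.png",cv2.resize(I[170:270,50:150,::-1],(600,600),interpolation=cv2.INTER_CUBIC))
```

```text
13.95 [675.4  28.2  89.5] [-3.1 -0.   1.6] [-0.1  0.1  1.1] 32.09160991270867
((238.5, 220.0), (70.0, 55.0), 90.0) [[259.5 227.2]
 [256.9 222.6]]
[[128. 252.]
 [ 65. 260.]
 [ 60. 185.]
 [124. 176.]] [[411.7 209.5  90. ]
 [393.8 366.9  90. ]
 [585.2 392.5  90. ]
 [606.9 227.8  90. ]] [[411.9 239.3   0. ]
 [392.2 411.3   0. ]
 [601.4 439.2   0. ]
 [625.2 259.2   0. ]]
```

View pics/b.png

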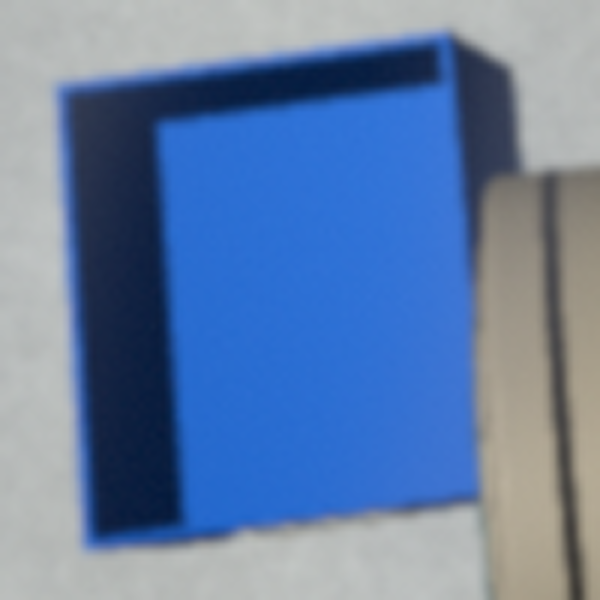

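Bin crop: rim corners are at (62,88), (455,33) and (88,545), giving centre about (500,295) and yaw about 7°. That matches the given size. I'll finish the descent and grip.

Request:
apply_moves(
  increments=[
    {"tx": 0.001, "ty": -0.002, "tz": -0.015, "rx": 0.0, "ry": 0.0, "rz": 0.0, "claw": 0.032},
    {"tx": 0.001, "ty": -0.002, "tz": -0.035, "rx": 0.0, "ry": 0.0, "rz": 0.0, "claw": 0.032},
    {"tx": 0.001, "ty": -0.002, "tz": -0.05, "rx": 0.0, "ry": 0.0, "rz": 0.0, "claw": 0.032},
    {"tx": 0.001, "ty": -0.002, "tz": -0.056, "rx": 0.0, "ry": 0.0, "rz": 0.0, "claw": 0.032},
    {"tx": 0.001, "ty": -0.002, "tz": -0.056, "rx": 0.0, "ry": 0.0, "rz": 0.0, "claw": 0.032},
  ],
)

```text
clock: 14.55
eef_pos: [676.1, 24.9, 31.6]
tool_rot: [-3.14, 0.0, 1.568]
force: [-0.3, 0.2, 0.9]
width: 32.0
```

Request:
apply_moves(
  increments=[
    {"tx": 0.0, "ty": 0.0, "tz": 0.0, "rx": 0.0, "ry": 0.0, "rz": 0.0, "claw": 0.02},
    {"tx": 0.0, "ty": 0.0, "tz": 0.0, "rx": 0.0, "ry": 0.0, "rz": 0.0, "claw": 0.014},
    {"tx": 0.0, "ty": 0.0, "tz": 0.0, "rx": 0.0, "ry": 0.0, "rz": 0.0, "claw": 0.003},
    {"tx": 0.0, "ty": 0.0, "tz": 0.0, "rx": 0.0, "ry": 0.0, "rz": 0.0, "claw": 0.003},
    {"tx": 0.0, "ty": 0.0, "tz": 0.0, "rx": 0.0, "ry": 0.0, "rz": 0.0, "claw": 0.003},
    {"tx": 0.0, "ty": 0.0, "tz": 0.0, "rx": 0.0, "ry": 0.0, "rz": 0.0, "claw": 0.003},
  ],
)

```text
clock: 15.15
eef_pos: [677.6, 25.1, 33.8]
tool_rot: [3.14, -0.0, 1.567]
force: [-0.5, 0.6, 5.4]
width: 9.3
```

```bash
python3 -c "
from h import *
s=read_state();print(s['eef_pos'],s['tool_rot'],s['force'],s['torque'],s['width'],s['qpos'])"
```

```text
[677.55797573  25.13562147  33.79735659] [ 3.13997477e+00 -2.35676506e-04  1.56737173e+00] [-0.46754608  0.60652736  5.42100227] [ 0.0889207   0.17862961 -0.01835529] 9.323302462292935 [ 0.08636783  0.91820619 -0.29385522  1.56092307  0.35877401  0.71442843
 -0.37447506]
```

Request:
apply_moves(
  increments=[
    {"tx": 0.0, "ty": 0.0, "tz": 0.003, "rx": 0.0, "ry": 0.2, "rz": 0.0, "claw": 0.003},
    {"tx": 0.0, "ty": 0.0, "tz": 0.008, "rx": 0.0, "ry": 0.5, "rz": 0.0, "claw": 0.003},
    {"tx": 0.0, "ty": 0.0, "tz": 0.018, "rx": 0.0, "ry": 0.8, "rz": 0.0, "claw": 0.003},
    {"tx": 0.0, "ty": 0.0, "tz": 0.035, "rx": 0.0, "ry": 1.0, "rz": 0.0, "claw": 0.003},
    {"tx": 0.0, "ty": 0.0, "tz": 0.05, "rx": 0.0, "ry": 1.0, "rz": 0.0, "claw": 0.003},
    {"tx": 0.0, "ty": 0.0, "tz": 0.055, "rx": 0.0, "ry": 1.0, "rz": 0.0, "claw": 0.003},
    {"tx": 0.0, "ty": 0.0, "tz": 0.055, "rx": 0.0, "ry": 1.0, "rz": 0.0, "claw": 0.003},
  ],
)

```text
clock: 15.85
eef_pos: [677.2, 25.0, 88.5]
tool_rot: [-3.056, 0.0, 1.568]
force: [-0.2, 0.6, -3.5]
width: 9.2
```

Run:
```python
from h import *
np.set_printoptions(precision=2,suppress=True)
s=read_state();print(s['clock'],s['eef_pos'],s['tool_rot'],s['force'],s['torque'],s['width'],s['qpos'])
im=get_image('wrist');S=get_image('scene')
C=cam('wrist');p,q=blob(im,(20,150,60),(32,255,255));print('bar blob',q)
# predicted bar ends if rigid in the grip: tray frame from tool
t=R.from_euler('xyz',s['tool_rot']).as_matrix();g=s['eef_pos']-19*t[:,2]
X=-t[:,1]*np.sign(t[0,1]);Z=-t[:,2];Y=np.cross(Z,X)
for y in(-56,56):
    for x in(-6,6):
        P=g+X*(95+x)+Y*y+Z*24;print(P,proj(C,P))
cv2.imwrite("pics/s7.png",cv2.resize(S[130:260,220:420,::-1],(800,520),interpolation=cv2.INTER_CUBIC))
```

```text
15.85 [677.15  24.99  88.49] [-3.06  0.    1.57] [-0.19  0.64 -3.47] [ 0.04 -0.48 -0.02] 9.247824515237761 [ 0.1   0.89 -0.33  1.44  0.3   0.95 -0.32]
bar blob ((51.5, 231.0), (103.0, 218.0), 0.0)
[592.33  81.28 138.93] [[  6.83 150.65]]
[580.38  81.32 139.96] [[-26.99 150.64]]
[591.97 -30.72 138.96] [[ 67.24 390.42]]
[580.02 -30.68 139.99] [[ 41.53 390.35]]
```

The grip holds: load -3.5 N, moment -0.48 N m as expected for the lever arm, tray tilted 5° front-up. Now I'll raise it and carry it to the bin.

Request:
apply_moves(
  increments=[
    {"tx": 0.0, "ty": 0.0, "tz": 0.01, "rx": 0.0, "ry": 0.0, "rz": 0.0, "claw": 0.003},
    {"tx": 0.0, "ty": 0.0, "tz": 0.028, "rx": 0.0, "ry": 0.0, "rz": 0.0, "claw": 0.003},
    {"tx": 0.0, "ty": 0.0, "tz": 0.05, "rx": 0.0, "ry": 0.0, "rz": 0.0, "claw": 0.003},
    {"tx": 0.0, "ty": 0.005, "tz": 0.07, "rx": 0.0, "ry": 0.0, "rz": 0.0, "claw": 0.003},
    {"tx": 0.002, "ty": 0.017, "tz": 0.083, "rx": 0.0, "ry": 0.0, "rz": 0.0, "claw": 0.003},
    {"tx": 0.005, "ty": 0.035, "tz": 0.087, "rx": 0.0, "ry": 0.0, "rz": 0.0, "claw": 0.003},
    {"tx": 0.008, "ty": 0.057, "tz": 0.087, "rx": 0.0, "ry": 0.0, "rz": 0.0, "claw": 0.003},
    {"tx": 0.011, "ty": 0.081, "tz": 0.087, "rx": 0.0, "ry": 0.0, "rz": 0.0, "claw": 0.003},
    {"tx": 0.014, "ty": 0.105, "tz": 0.087, "rx": 0.0, "ry": 0.0, "rz": 0.0, "claw": 0.003},
    {"tx": 0.017, "ty": 0.123, "tz": 0.087, "rx": 0.0, "ry": 0.0, "rz": 0.0, "claw": 0.003},
    {"tx": 0.019, "ty": 0.134, "tz": 0.087, "rx": 0.0, "ry": 0.0, "rz": 0.0, "claw": 0.003},
    {"tx": 0.019, "ty": 0.138, "tz": 0.087, "rx": 0.0, "ry": 0.0, "rz": 0.0, "claw": 0.003},
  ],
)

```text
clock: 17.15
eef_pos: [695.5, 165.2, 174.2]
tool_rot: [-3.054, -0.0, 1.57]
force: [-0.7, 0.1, -3.7]
width: 9.6
```

Request:
apply_moves(
  increments=[
    {"tx": 0.001, "ty": 0.006, "tz": 0.0, "rx": 0.0, "ry": 0.0, "rz": 0.0, "claw": 0.003},
    {"tx": 0.002, "ty": 0.018, "tz": 0.0, "rx": 0.0, "ry": 0.0, "rz": 0.0, "claw": 0.003},
    {"tx": 0.005, "ty": 0.036, "tz": 0.0, "rx": 0.0, "ry": 0.0, "rz": 0.0, "claw": 0.003},
    {"tx": 0.008, "ty": 0.058, "tz": 0.0, "rx": 0.0, "ry": 0.0, "rz": 0.0, "claw": 0.003},
    {"tx": 0.011, "ty": 0.08, "tz": 0.0, "rx": 0.0, "ry": 0.0, "rz": 0.0, "claw": 0.003},
    {"tx": 0.014, "ty": 0.1, "tz": 0.0, "rx": 0.0, "ry": 0.0, "rz": 0.0, "claw": 0.003},
    {"tx": 0.017, "ty": 0.118, "tz": 0.0, "rx": 0.0, "ry": 0.0, "rz": 0.0, "claw": 0.003},
    {"tx": 0.019, "ty": 0.128, "tz": 0.0, "rx": 0.0, "ry": 0.0, "rz": 0.0, "claw": 0.003},
    {"tx": 0.019, "ty": 0.132, "tz": 0.0, "rx": 0.0, "ry": 0.0, "rz": 0.0, "claw": 0.003},
    {"tx": 0.019, "ty": 0.132, "tz": 0.0, "rx": 0.0, "ry": 0.0, "rz": 0.0, "claw": 0.003},
  ],
)

```text
clock: 18.15
eef_pos: [714.6, 295.5, 174.6]
tool_rot: [-3.054, 0.0, 1.568]
force: [-0.3, -0.3, -4.4]
width: 9.2
```

Run:
```python
from h import *
np.set_printoptions(precision=2,suppress=True)
s=read_state();print(s['clock'],s['eef_pos'],s['tool_rot'],s['force'],s['torque'],s['width'],s['qpos'])
t=R.from_euler('xyz',s['tool_rot']).as_matrix();e=s['eef_pos']
g=e-19*t[:,2];X=t[:,1]*-np.sign(t[0,1]);Z=-t[:,2];Y=np.cross(Z,X)
sp=g+168*X-44*Z;print('spout',sp,'barc',g+95*X+18*Z)
for n in('top','scene'):
    C=cam(n);im=get_image(n);P=proj(C,g+95*X+21*Z+np.outer([-56,56],Y));print(n,'bar pred',P.ravel())
    u,v=P.mean(0).astype(int)
    p,q=blob(im,(20,130,60),(32,255,255),(u-45,v-35,u+45,v+35));print(len(p),q)
for th in(-5,5,15,22,30,38,42):
    a=np.radians(th);zs=np.interp(th,[-5,20,38,42],[sp[2],140,108,106]);xs=np.interp(th,[-5,42],[sp[0],540])
    gx=xs+168*np.cos(a)-44*np.sin(a);gz=zs+168*np.sin(a)+44*np.cos(a)
    tx,tz=gx+19*np.sin(a),gz-19*np.cos(a);print(th,'ry',-(th+5)/5,'d',(tx-e[0])/1e3,(tz-e[2])/1e3)
```

```text
18.15 [714.58 295.46 174.57] [-3.05  0.    1.57] [-0.32 -0.3  -4.36] [-0.08 -0.61  0.  ] 9.232773788613123 [-0.27  0.95 -0.34  1.03  0.25  1.28 -0.57]
spout [545.03 295.91 164.38] barc [623.18 295.73 219.75]
top bar pred [ 49.4  157.98  98.96 157.52]
253 ((90.50105285644531, 158.85154724121094), (41.347618103027344, 11.472171783447266), 10.713123321533203)
scene bar pred [420.7  144.21 381.91 151.75]
180 ((398.1923522949219, 149.9615478515625), (5.491251468658447, 39.22322082519531), 78.69007110595703)
-5 ry 0.0 d -3.5073922867923102e-06 6.794814989851261e-05
5 ry -2.0 d -0.005432218637147116 0.019601501827126014
15 ry -4.0 d -0.015879895766345953 0.03793343894169036
22 ry -5.4 d -0.026032882598758418 0.04798625426673473
30 ry -7.0 d -0.040299076780777224 0.05330116308108057
38 ry -8.6 d -0.05715381417975709 0.056559702459126046
42 ry -9.4 d -0.06645638802430517 0.062420868269470416
```

The spout is at (545,296,164), over the bin. The scene-view bar check agrees to about 3 px. Now I'll tip it, keeping the spout in place.

Request:
apply_moves(
  increments=[
    {"tx": -0.0025, "ty": 0.0, "tz": 0.01, "rx": 0.0, "ry": -1.0, "rz": 0.0, "claw": 0.003},
    {"tx": -0.0054, "ty": 0.0, "tz": 0.0196, "rx": 0.0, "ry": -2.0, "rz": 0.0, "claw": 0.003},
    {"tx": -0.01, "ty": 0.0, "tz": 0.029, "rx": 0.0, "ry": -3.0, "rz": 0.0, "claw": 0.003},
    {"tx": -0.016, "ty": 0.0, "tz": 0.038, "rx": 0.0, "ry": -4.0, "rz": 0.0, "claw": 0.003},
    {"tx": -0.0215, "ty": 0.0, "tz": 0.0435, "rx": 0.0, "ry": -4.8, "rz": 0.0, "claw": 0.003},
    {"tx": -0.028, "ty": 0.0, "tz": 0.0485, "rx": 0.0, "ry": -5.6, "rz": 0.0, "claw": 0.003},
    {"tx": -0.035, "ty": 0.0, "tz": 0.0515, "rx": 0.0, "ry": -6.4, "rz": 0.0, "claw": 0.003},
    {"tx": -0.04, "ty": 0.0, "tz": 0.0533, "rx": 0.0, "ry": -7.0, "rz": 0.0, "claw": 0.003},
    {"tx": -0.0485, "ty": 0.0, "tz": 0.055, "rx": 0.0, "ry": -7.8, "rz": 0.0, "claw": 0.003},
    {"tx": -0.057, "ty": 0.0, "tz": 0.0566, "rx": 0.0, "ry": -8.6, "rz": 0.0, "claw": 0.003},
    {"tx": -0.062, "ty": 0.0, "tz": 0.0595, "rx": 0.0, "ry": -9.0, "rz": 0.0, "claw": 0.003},
    {"tx": -0.0665, "ty": 0.0, "tz": 0.0624, "rx": 0.0, "ry": -9.4, "rz": 0.0, "claw": 0.003},
  ],
)

```text
clock: 19.45
eef_pos: [653.5, 291.6, 236.0]
tool_rot: [2.435, 0.004, 1.561]
force: [0.5, -1.1, -3.0]
width: 9.4
```

Request:
apply_moves(
  increments=[
    {"tx": 0.0, "ty": 0.0, "tz": 0.0, "rx": 0.0, "ry": 0.0, "rz": 0.0, "claw": 0.003},
    {"tx": 0.0, "ty": 0.0, "tz": 0.0, "rx": 0.0, "ry": 0.0, "rz": 0.0, "claw": 0.003},
    {"tx": 0.0, "ty": 0.0, "tz": 0.0, "rx": 0.0, "ry": 0.0, "rz": 0.0, "claw": 0.003},
    {"tx": 0.0, "ty": 0.0, "tz": 0.0, "rx": 0.0, "ry": 0.0, "rz": 0.0, "claw": 0.003},
    {"tx": 0.0, "ty": 0.0, "tz": 0.0, "rx": 0.0, "ry": 0.0, "rz": 0.0, "claw": 0.003},
    {"tx": 0.0, "ty": 0.0, "tz": 0.0, "rx": 0.0, "ry": 0.0, "rz": 0.0, "claw": 0.003},
  ],
)

```text
clock: 20.05
eef_pos: [654.2, 292.1, 235.4]
tool_rot: [2.436, 0.004, 1.562]
force: [-0.5, -0.1, -1.9]
width: 9.0
```

Run:
```python
from h import *
np.set_printoptions(precision=2,suppress=True)
s=read_state();print(s['clock'],s['eef_pos'],s['tool_rot'],s['force'],s['torque'],s['width'],s['qpos'])
t=R.from_euler('xyz',s['tool_rot']).as_matrix();e=s['eef_pos']
g=e-19*t[:,2];X=t[:,1]*-np.sign(t[0,1]);Z=-t[:,2]
print('spout',g+168*X-44*Z,'tilt',np.degrees(np.arcsin(X[2])))
for n in('top','scene','wrist'):
    im=get_image(n);cv2.imwrite(f"pics/tip_{n}.png",im[:,:,::-1])
    h=cv2.cvtColor(im,cv2.COLOR_RGB2HSV);m=cv2.inRange(h,np.array((5,150,90)),np.array((18,255,255)));k=cv2.connectedComponentsWithStats(m)
    print(n,[(a[4],c.round()) for a,c in zip(k[2][1:],k[3][1:]) if a[4]>8])
```

```text
20.05 [654.21 292.07 235.39] [2.44 0.   1.56] [-0.53 -0.07 -1.92] [0.01 0.99 0.01] 9.019565201010405 [-0.87  0.58  0.31  1.97  1.39  0.25 -1.98]
spout [542.5  292.52 107.44] tilt -40.41134798697337
top [(np.int32(93), array([229.,  88.])), (np.int32(131), array([ 95., 229.])), (np.int32(262), array([313., 247.])), (np.int32(67), array([112., 245.]))]
scene [(np.int32(10), array([41., 87.])), (np.int32(39), array([357., 142.])), (np.int32(36), array([378., 149.])), (np.int32(161), array([194., 157.])), (np.int32(15), array([325., 291.])), (np.int32(9), array([287., 302.]))]
wrist []
```

Tilted 40.4° with the spout at (542,292,107). The load has dropped, and the orange parts now show within the bin area of the top view. I'll level the tray and go back towards the mat.

Request:
apply_moves(
  increments=[
    {"tx": 0.0, "ty": 0.0, "tz": 0.005, "rx": 0.0, "ry": 0.0, "rz": 0.0, "claw": 0.003},
    {"tx": 0.0095, "ty": 0.0, "tz": 0.008, "rx": 0.0, "ry": 0.8, "rz": 0.0, "claw": 0.003},
    {"tx": 0.018, "ty": 0.0, "tz": 0.01, "rx": 0.0, "ry": 1.6, "rz": 0.0, "claw": 0.003},
    {"tx": 0.0265, "ty": 0.0, "tz": 0.01, "rx": 0.0, "ry": 2.4, "rz": 0.0, "claw": 0.003},
    {"tx": 0.036, "ty": 0.0, "tz": 0.01, "rx": 0.0, "ry": 3.4, "rz": 0.0, "claw": 0.003},
    {"tx": 0.044, "ty": 0.0, "tz": 0.005, "rx": 0.0, "ry": 4.4, "rz": 0.0, "claw": 0.003},
    {"tx": 0.0505, "ty": 0.0, "tz": -0.002, "rx": 0.0, "ry": 5.4, "rz": 0.0, "claw": 0.003},
    {"tx": 0.0565, "ty": 0.0, "tz": -0.012, "rx": 0.0, "ry": 6.4, "rz": 0.0, "claw": 0.003},
    {"tx": 0.061, "ty": 0.0, "tz": -0.022, "rx": 0.0, "ry": 7.4, "rz": 0.0, "claw": 0.003},
    {"tx": 0.0645, "ty": 0.0, "tz": -0.032, "rx": 0.0, "ry": 8.4, "rz": 0.0, "claw": 0.003},
    {"tx": 0.0645, "ty": 0.0, "tz": -0.032, "rx": 0.0, "ry": 8.4, "rz": 0.0, "claw": 0.003},
    {"tx": 0.0645, "ty": 0.0, "tz": -0.032, "rx": 0.0, "ry": 8.4, "rz": 0.0, "claw": 0.003},
  ],
)

```text
clock: 21.4
eef_pos: [718.3, 291.9, 201.9]
tool_rot: [-3.113, 0.01, 1.567]
force: [-0.1, 0.5, -1.8]
width: 8.9
```

```bash
python3 -c "
from h import *
s=read_state();print(s['clock'],s['eef_pos'],s['tool_rot'],s['force'],s['torque'],s['width'],s['qpos'])"
```

```text
21.4 [718.31746993 291.85517234 201.91213899] [-3.11322173  0.00977234  1.5668767 ] [-0.11147405  0.53561451 -1.78566266] [ 0.00957264 -0.26657912  0.01865698] 8.896136067536442 [-0.24090523  0.90582961 -0.43090777  1.06332486  0.34540865  1.26834214
 -0.63829039]
```

Request:
apply_moves(
  increments=[
    {"tx": -0.001, "ty": -0.01, "tz": 0.0, "rx": 0.1, "ry": -0.3, "rz": 0.0, "claw": 0.003},
    {"tx": -0.004, "ty": -0.03, "tz": 0.0, "rx": 0.1, "ry": -0.3, "rz": 0.0, "claw": 0.003},
    {"tx": -0.009, "ty": -0.06, "tz": 0.0, "rx": 0.1, "ry": -0.3, "rz": 0.0, "claw": 0.003},
    {"tx": -0.014, "ty": -0.095, "tz": 0.0, "rx": 0.1, "ry": -0.3, "rz": 0.0, "claw": 0.003},
    {"tx": -0.02, "ty": -0.13, "tz": 0.0, "rx": 0.1, "ry": -0.3, "rz": 0.0, "claw": 0.003},
    {"tx": -0.025, "ty": -0.165, "tz": 0.0, "rx": 0.1, "ry": -0.3, "rz": 0.0, "claw": 0.003},
    {"tx": -0.03, "ty": -0.2, "tz": 0.0, "rx": 0.1, "ry": -0.3, "rz": 0.0, "claw": 0.003},
    {"tx": -0.035, "ty": -0.23, "tz": 0.0, "rx": 0.1, "ry": -0.3, "rz": 0.0, "claw": 0.003},
    {"tx": -0.039, "ty": -0.253, "tz": 0.0, "rx": 0.1, "ry": -0.3, "rz": 0.0, "claw": 0.003},
    {"tx": -0.041, "ty": -0.265, "tz": 0.0, "rx": 0.1, "ry": -0.3, "rz": 0.0, "claw": 0.003},
    {"tx": -0.041, "ty": -0.267, "tz": 0.0, "rx": 0.1, "ry": -0.3, "rz": 0.0, "claw": 0.003},
    {"tx": -0.041, "ty": -0.267, "tz": 0.0, "rx": 0.1, "ry": -0.3, "rz": 0.0, "claw": 0.003},
  ],
)

```text
clock: 22.6
eef_pos: [677.4, 27.0, 204.3]
tool_rot: [3.142, -0.001, 1.569]
force: [-0.5, 0.7, -2.4]
width: 9.1
```

Run:
```python
from h import *
np.set_printoptions(precision=4,suppress=True)
s=read_state();print(s['clock'],s['eef_pos'],s['tool_rot'],s['force'],s['torque'],s['width'])
A=R.from_euler('xyz',s['tool_rot']);B=R.from_euler('xyz',[np.pi,0,1.568]);print('corr units',np.degrees((B*A.inv()).as_rotvec())/5)
```

```text
22.6 [677.4386  26.9754 204.2638] [ 3.1416 -0.0011  1.5687] [-0.4963  0.6886 -2.4238] [ 0.06   -0.265  -0.0006] 9.058659034757913
corr units [-0.0121  0.0004 -0.0081]
```

Request:
apply_moves(
  increments=[
    {"tx": 0.0, "ty": 0.0, "tz": -0.015, "rx": 0.0, "ry": 0.0, "rz": 0.0, "claw": 0.003},
    {"tx": 0.0, "ty": 0.0, "tz": -0.045, "rx": 0.0, "ry": 0.0, "rz": 0.0, "claw": 0.003},
    {"tx": 0.0, "ty": 0.0, "tz": -0.08, "rx": 0.0, "ry": 0.0, "rz": 0.0, "claw": 0.003},
    {"tx": 0.0, "ty": 0.0, "tz": -0.115, "rx": 0.0, "ry": 0.0, "rz": 0.0, "claw": 0.003},
    {"tx": 0.0, "ty": 0.0, "tz": -0.14, "rx": 0.0, "ry": 0.0, "rz": 0.0, "claw": 0.003},
    {"tx": 0.0, "ty": 0.0, "tz": -0.153, "rx": 0.0, "ry": 0.0, "rz": 0.0, "claw": 0.003},
    {"tx": 0.0, "ty": 0.0, "tz": -0.16, "rx": 0.0, "ry": 0.0, "rz": 0.0, "claw": 0.003},
    {"tx": 0.0, "ty": 0.0, "tz": -0.164, "rx": 0.0, "ry": 0.0, "rz": 0.0, "claw": 0.003},
    {"tx": 0.0, "ty": 0.0, "tz": -0.167, "rx": 0.0, "ry": 0.0, "rz": 0.0, "claw": 0.003},
    {"tx": 0.0, "ty": 0.0, "tz": -0.167, "rx": 0.0, "ry": 0.0, "rz": 0.0, "claw": 0.003},
  ],
)

```text
clock: 23.6
eef_pos: [678.0, 25.5, 37.1]
tool_rot: [-3.141, -0.0, 1.567]
force: [-1.1, -1.1, -1.5]
width: 9.2
```

Request:
apply_moves(
  increments=[
    {"tx": 0.0, "ty": 0.0, "tz": -0.002, "rx": 0.0, "ry": 0.0, "rz": 0.0, "claw": 0.003},
    {"tx": 0.0, "ty": 0.0, "tz": -0.003, "rx": 0.0, "ry": 0.0, "rz": 0.0, "claw": 0.003},
    {"tx": 0.0, "ty": 0.0, "tz": -0.004, "rx": 0.0, "ry": 0.0, "rz": 0.0, "claw": 0.003},
    {"tx": 0.0, "ty": 0.0, "tz": -0.004, "rx": 0.0, "ry": 0.0, "rz": 0.0, "claw": 0.003},
  ],
)

```text
clock: 24.0
eef_pos: [678.0, 25.3, 33.7]
tool_rot: [-3.141, 0.0, 1.567]
force: [-1.2, 0.3, 4.3]
width: 9.2
```

Request:
apply_moves(
  increments=[
    {"tx": 0.0, "ty": 0.0, "tz": 0.0, "rx": 0.0, "ry": 0.0, "rz": 0.0, "claw": 0.02},
    {"tx": 0.0, "ty": 0.0, "tz": 0.0, "rx": 0.0, "ry": 0.0, "rz": 0.0, "claw": 0.03},
    {"tx": 0.0, "ty": 0.0, "tz": 0.0, "rx": 0.0, "ry": 0.0, "rz": 0.0, "claw": 0.03},
    {"tx": 0.0, "ty": 0.0, "tz": 0.01, "rx": 0.0, "ry": 0.0, "rz": 0.0, "claw": 0.03},
    {"tx": 0.0, "ty": 0.0, "tz": 0.04, "rx": 0.0, "ry": 0.0, "rz": 0.0, "claw": 0.03},
    {"tx": 0.0, "ty": 0.0, "tz": 0.09, "rx": 0.0, "ry": 0.0, "rz": 0.0, "claw": 0.03},
    {"tx": 0.0, "ty": 0.0, "tz": 0.14, "rx": 0.0, "ry": 0.0, "rz": 0.0, "claw": 0.03},
    {"tx": 0.0, "ty": -0.04, "tz": 0.19, "rx": 0.0, "ry": 0.0, "rz": 0.0, "claw": 0.03},
    {"tx": -0.03, "ty": -0.08, "tz": 0.23, "rx": 0.0, "ry": 0.0, "rz": 0.0, "claw": 0.03},
    {"tx": -0.06, "ty": -0.12, "tz": 0.26, "rx": 0.0, "ry": 0.0, "rz": 0.0, "claw": 0.03},
    {"tx": -0.09, "ty": -0.16, "tz": 0.28, "rx": 0.0, "ry": 0.0, "rz": 0.0, "claw": 0.03},
    {"tx": -0.12, "ty": -0.2, "tz": 0.28, "rx": 0.0, "ry": 0.0, "rz": 0.0, "claw": 0.03},
  ],
)

```text
clock: 25.2
eef_pos: [578.6, -147.1, 308.5]
tool_rot: [3.138, 0.001, 1.569]
force: [0.7, -1.3, -0.6]
width: 30.0
```

Request:
apply_moves(
  increments=[
    {"tx": -0.03, "ty": -0.04, "tz": 0.0, "rx": 0.0, "ry": 0.0, "rz": 0.0, "claw": 0.03},
    {"tx": -0.06, "ty": -0.08, "tz": 0.0, "rx": 0.0, "ry": 0.0, "rz": 0.0, "claw": 0.03},
    {"tx": -0.06, "ty": -0.12, "tz": 0.0, "rx": 0.0, "ry": 0.0, "rz": 0.0, "claw": 0.03},
    {"tx": -0.06, "ty": -0.16, "tz": 0.0, "rx": 0.0, "ry": 0.0, "rz": 0.0, "claw": 0.03},
    {"tx": -0.06, "ty": -0.16, "tz": 0.0, "rx": 0.0, "ry": 0.0, "rz": 0.0, "claw": 0.03},
  ],
)

```text
clock: 25.7
eef_pos: [516.0, -314.4, 305.3]
tool_rot: [-3.139, 0.005, 1.557]
force: [-0.7, 0.2, -0.5]
width: 30.6
```

Run:
```python
from h import *
np.set_printoptions(precision=2,suppress=True)
s=read_state();print(s['clock'],s['eef_pos'],s['force'])
T=get_image('top');S=get_image('scene')
a=cv2.resize(T[140:280,50:260,::-1],(450,300),interpolation=cv2.INTER_CUBIC);a2=cv2.resize(T[140:270,270:360,::-1],(208,300),interpolation=cv2.INTER_CUBIC)
b=cv2.resize(S[105:255,250:420,::-1],(340,300),interpolation=cv2.INTER_CUBIC);b2=cv2.resize(S[105:305,100:380,::-1],(420,300),interpolation=cv2.INTER_CUBIC)
o=np.zeros((600,780,3),np.uint8);o[:300,:450]=a;o[:300,455:663]=a2;o[300:,:340]=b;o[300:,350:770]=b2
cv2.imwrite("pics/fin.png",o)
C=cam('top');p,q=blob(T,(20,130,60),(32,255,255),(165,140,245,232));bx=back(C,cv2.boxPoints(q),72);print(len(p),q,bx.mean(0))
p,q=blob(T,(100,130,40),(125,255,255),(55,170,145,265));h=cv2.approxPolyDP(cv2.convexHull(p),4,True)[:,0];print(h.tolist(),back(C,[[60.3,184.7],[125.8,175.5],[64.7,260.8]],90))
```

```text
25.7 [ 516.01 -314.36  305.29] [-0.68  0.22 -0.46]
244 ((202.5224609375, 186.4893798828125), (47.099483489990234, 5.976302146911621), 1.2730300426483154) [579.95  25.98  72.  ]
[[131.0, 251.0], [65.0, 260.0], [60.0, 185.0], [124.0, 176.0]] [[585.97 391.76  90.  ]
 [608.22 223.14  90.  ]
 [391.81 367.53  90.  ]]
```

View pics/fin.png

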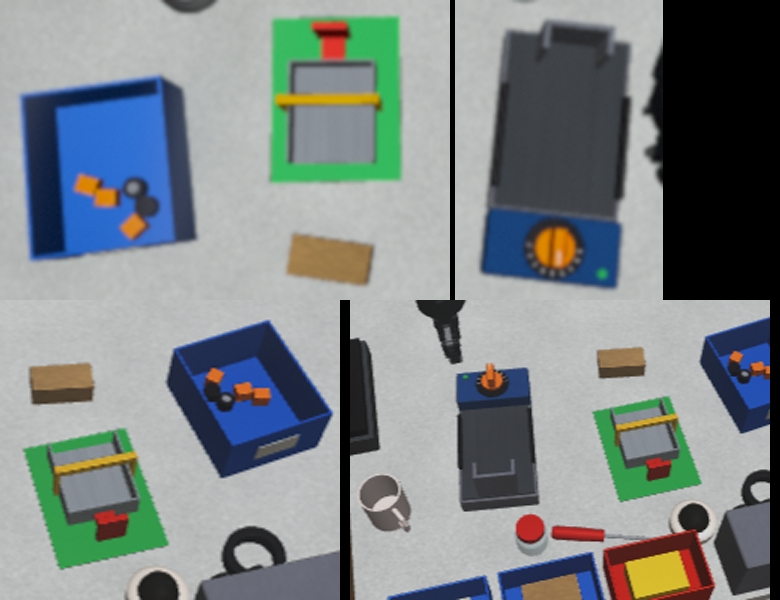

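The picture shows five parts in the bin: three orange at (88,184), (106,197), (133,227) and two black at (135,187), (147,205). The tray is empty and level on the mat, with the bar centre at (580,26). The knob points along the sorter axis, and the bin and bystanders are in place. Handing in.

```bash
python3 -c "
from cell import *
print(finish_job(), read_state()['clock'])"
```

```text
the job is handed in; nothing more can be done
the job is handed in; nothing more can be done
```

The job is done and handed in at about 26 s on the robot's clock, well inside the 72 s limit; `finish_job` gives no verdict.

- **Knob:** I turned it about 1.43 rad anticlockwise until the wrist torque rose to 1.4 N m against the stop. In the later pictures its pointer lies along the sorter axis.
- **Tray to the mat:** I lifted it by the yellow bridge, set it on the mat and let go. A picture then showed all five parts still in it.
- **Tipping:** I took the tray by the red fin and tipped it over the bin. I asked for 42°, but the arm stopped at 40.4°, close to the limit of joint 6.
- **Final checks:** The last picture shows five parts in the bin. The tray is empty and level on the mat, with its bar about 1 mm from where it first stood. The bin's corners are unchanged and the bystanders look undisturbed.
- **Odd readings:** The first move call was refused because some keys were missing, and nothing moved. After emptying, the load read 1.8 to 2.4 N against an expected 2.9 N; I put this down to sensor noise of about 1 N.

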